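Set out an order on the packing bench

TASK

Finish laying out this order around the grey junction box and the flat white carton: stand the tall, narrow steel sleeve upright in the middle of the rubber pad between those two, and lay the wide, low steel collar flat in the middle of the white carton's top. Set the larger brown carton upright in the middle of the rubber pad behind the junction box (the side away from the robot), its long sides along the long sides of the pad, and stack the smaller brown carton upright on it, centred, long sides the same way. Leave the glass jar where it stands.

Things in the scene. Friction and masses are not known exactly. Their poses are not given: they have to be found in the camera images.
- sleeve_mid (a point): Loose plain steel tube standing on end, the narrow tall one: outer diameter 40 mm, bore 24 mm, height 60 mm, about 0.2 kg. The point is its centre (30 mm above its foot); z along its axis, up.
- collar_mid (a point): Loose plain steel ring lying flat, the wide low one: outer diameter 54 mm, bore 42 mm, height 36 mm, about 0.15 kg. The point is its centre (18 mm above its underside, in the bore); z along its axis, up.
- large_carton_mid (a point): Loose closed brown cardboard carton, the larger: 60 mm along its own x, 100 mm along its own y (long sides), 45 mm high, about 0.22 kg, rigid, tape strip along y on the top. The point is its centre; z up.
- small_carton_mid (a point): Loose closed brown cardboard carton, the smaller: 45 mm along its own x, 60 mm along its own y (long sides), 40 mm high, about 0.12 kg, rigid, tape strip along y on the top. The point is its centre; z up.
- junction_box: Square grey plastic junction box with four screws in its lid, 102 x 102 mm, 50 mm high, fixed on the bench. Origin at the centre of its underside; its x points away from the robot (to 'behind'), its y along the row that it forms with the white carton. It may be the left or the right of the two.
- white_carton: Flat closed white carton, 130 mm along x, 100 mm along y, 40 mm high, rigid, fixed on the bench, 250 mm (centre to centre) beside the junction box and parallel to it. Origin at the centre of its underside, z up: its top is 40 mm above the origin.
- pad_between: Square black rubber pad, 70 x 70 mm, 3 mm thick, fixed flat on the bench halfway between the junction box and the white carton. Origin at the centre of its underside; x away from the robot, y along the row, z up.
- pad_behind: Oblong black rubber pad, 80 mm along x, 120 mm along y (long sides, parallel to the row), 3 mm thick, fixed flat on the bench behind the junction box, its centre 120 mm from the box's centre. Origin at the centre of its underside, z up.
- jar_mid (a point): Bystander: loose glass jar with a steel lid, diameter 56 mm, 75 mm high, standing behind the white carton. The point is its centre.
Not all that is in view belongs to the job. Leave any red look-alike of the part that bears large_carton_mid alone.

How it is judged:
By the outcome, as a careful person would: the job done as asked, in the order asked, and still so for the second after the job is handed in, with the robot touching nothing.
It also fails if it takes over 112 s, if anything falls off the work surface, if the arm or the gripper's body presses on something with over 40 N, if the wrist force passes 120 N, or if a joint passes its speed limit or range.

ROBOT

A 6-joint arm with a two-finger parallel gripper is mounted at the origin on the work surface. World frame = base frame: x ahead of the robot, y to its left, z up, the work surface at z = 0. Lengths are in mm, angles in rad, forces in N, time in s.
With the tool pointing down it reaches from about 250 to 775 mm from the base axis. Payload 4 kg.
Tool frame: the origin (TCP) lies midway between the tips of the shut fingers; the grasp point (between the pads) lies 19 mm behind it; z points along the fingers, y is the direction in which the jaws open and shut (so a half turn about z gives the same grasp; the last joint's range is limited). The gripper opens to 85 mm and grips with 20 to 120 N. Pads are 22 mm wide; open, the fingers measure 114 mm over their backs; the gripper's body (76 mm by 85 mm) begins 54 mm behind the grasp point. The pads swing forward as they close: fully open they stand 13 mm farther back than shut.
Start: joints at [1.016, 0.087, 1.371, -0, 1.684, -0.103], TCP at [240.133, 494.827, 231.341] pointing down, gripper open.
Joint ranges: [-3.1, 3.1], [-0.76, 2.03], [0.27, 2.55], [-1.08, 4.22], [0.17, 2.65], [-2.57, 2.57]. Speed limits (rad/s): [2.79, 2.79, 3.14, 3.14, 3.14, 3.14].

INTERFACE

Orientations are given as [roll, pitch, yaw] about the fixed x, y, z axes, in that order (R = Rz(yaw) Ry(pitch) Rx(roll)).
In Python, from plant import env, viewer gives the robot as it stands.
- The arm moves only by the tool arm_command, never from a script. Its arguments are lists of equal length, an entry for each row: "dp": the shift along the tool's x, y, z in cm, a list of three; "angular": the turn, a rotation vector about the tool's x, y, z in degrees, a list of three. In form: {"dp": [[tx, ty, tz], ...], "angular": [[wx, wy, wz], ...]}. A call has 1 to 8 rows; each row shifts and turns the commanded pose from where the row before left it, along the tool's axes as they then stand; what a row does not reach is not made up. A row lasts 1/8 s, in which the tool goes at most 62.5 mm and 10.7 degrees, less where a joint would pass 70% of its speed; a pose out of reach is approached as far as the arm can. A call is refused whole if a number of a shift passes 6.25 or a number of a turn 10.7, either way. A call with a gripper value outside its range is refused whole. "claw" is the opening, from 0 (shut) to 1 (fully open), set as the call begins (left out, the last holds). The fingers move at their own pace and stop on an object; "squeeze" is the grip in N (left out, the last holds). Time passes only in rows, so rows that do not move let the fingers close. It gives the time, the measured TCP pose, the force and the opening at its end, in the units of the state.
- env.state(): the state, without advancing time (a new reading comes with each control period).
- viewer.get_image(name): name is "scene" or "side" or "wrist"; returns the picture (400x640x3 uint8, red, green, blue); there is no depth.
- viewer.calibration(name): a dict with "fx", "fy", "cx", "cy" (pixels), "R" (3x3) and "t" (3): a world point X has camera coordinates R X + t; the wrist camera has in their place "hand_eye" (4x4, takes a point from camera to tool coordinates, whose origin is the TCP and whose axes are the flange's). Camera axes: x right, y down, z forward; pixel columns grow to the right and rows downward; lengths in mm; the calibration is good to about 2 mm. A picture is of the moment at which its call begins: read the wrist's pose just before it. calibration takes no time and is no camera call.
- env.sign_off(): hands the job in, once; it reports no verdict.
The state is a dict: "time_s": time; "q": joint angles; "qd": joint speeds; "tau": joint torques, N m; "ee_pos": TCP position; "tool_rot": TCP orientation; "ft_force": force on the tool from outside, world axes, zero at the start; "ft_torque": the same for the moment, N m; "opening": opening from 0.0 (shut) to 1.0 (fully open).
Only numpy, scipy, OpenCV 4.12 (cv2) and the standard library are available. Lean on these libraries where they do the work, as an engineer would, in place of code of your own. Each camera call takes 0.05 s, during which the arm holds its last target.

## Working session

There is one attempt and no reset: what is moved stays moved. The work goes in short steps, Python scripts to look and compute and a tool call to move; the robot and the scene stay as the last step left them, time stands still between calls to the robot, and variables do not carry over. Pictures are saved under pics/ and viewed, and the job is handed in when it is done.

Besides the shell and the picture viewer there is one more tool, called as name(argument=value, ...) on one line, values as JSON. arm_command: Moves the arm, as the interface text tells. Its arguments: {"type":"object","properties":{"dp":{"type":"array","items":{"type":"array","items":{"type":"number"}}},"angular":{"type":"array","items":{"type":"array","items":{"type":"number"}}},"claw":{"type":"number"},"squeeze":{"type":"number"}},"required":["dp","angular"]}

```bash
ls; mkdir -p pics; python3 - <<'E'
from plant import env, viewer
import cv2
print(env.state())
for n in ["scene","side","wrist"]:
    im=viewer.get_image(n); cv2.imwrite(f"pics/{n}0.png",im[:,:,::-1]); print(n,viewer.calibration(n))
E
```

```text
pics
{'time_s': 0.0, 'q': array([ 1.01589392e+00,  8.79746686e-02,  1.37232830e+00,  1.67709559e-05,
        1.68359461e+00, -1.03119323e-01]), 'qd': array([-6.28172283e-04,  4.52943883e-04, -1.34284566e-03,  4.86822816e-05,
        5.70787401e-04, -1.05786461e-03]), 'tau': array([-9.14553875e-04, -3.51864874e+01, -3.13272250e+01, -1.52326834e-04,
        1.07309464e-02,  1.86357971e-05]), 'ee_pos': array([239.84746234, 494.37048954, 230.09082284]), 'tool_rot': array([-3.13930169e+00, -2.53841159e-04,  2.68981115e+00]), 'ft_force': array([-0.56575135, -0.59360632, -0.39286138]), 'ft_torque': array([-0.04644389, -0.05196443, -0.00354398]), 'opening': 1.0034003697191725}
scene {'fx': 397.77280849809847, 'fy': 397.77280849809847, 'cx': 316.1305000636106, 'cy': 195.08645834433034, 'R': array([[ 0.52668859,  0.84994727,  0.01373923],
       [ 0.59357716, -0.35615742, -0.72167725],
       [-0.60849427,  0.38825447, -0.69209334]]), 't': array([-281.86136065, -224.47780054, 1438.70160573])}
side {'fx': 413.40818721876207, 'fy': 413.40818721876207, 'cx': 321.1044690542637, 'cy': 199.7972733374809, 'R': array([[ 0.95450112, -0.29820533,  0.00109635],
       [-0.20888091, -0.67120471, -0.71123343],
       [ 0.21282947,  0.6786441 , -0.70295505]]), 't': array([-432.41639376,  180.23641878, 1018.09459795])}
wrist {'fx': 293.37581470098485, 'fy': 293.37581470098485, 'cx': 322.9056216896695, 'cy': 202.82996921896, 'hand_eye': array([[-1.07727692e-03, -9.49144592e-01, -3.14838661e-01,
         8.11028252e+01],
       [ 9.99999374e-01, -1.11722715e-03, -5.35707189e-05,
         1.46889972e-01],
       [-3.00899942e-04, -3.14838522e-01,  9.49145202e-01,
        -1.42098788e+02],
       [ 0.00000000e+00,  0.00000000e+00,  0.00000000e+00,
         1.00000000e+00]])}
```

View pics/scene0.png

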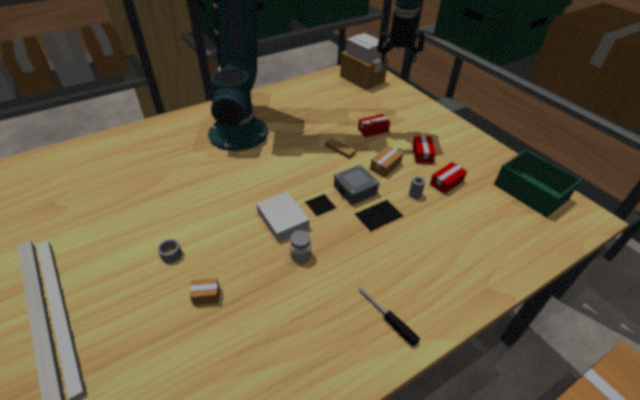

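View pics/side0.png

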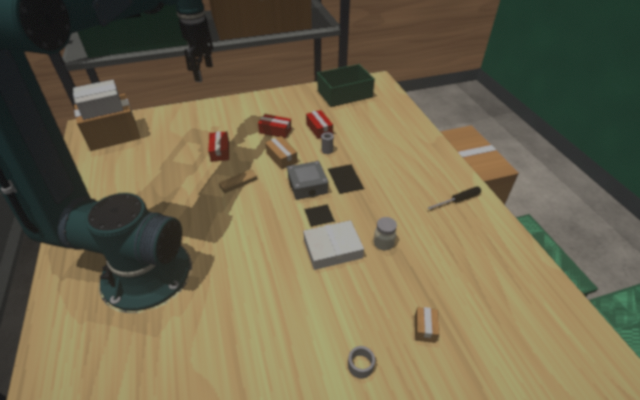

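View pics/wrist0.png

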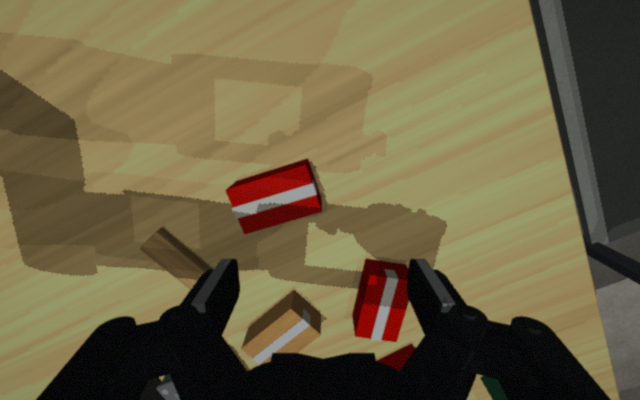

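The scene view shows the junction box at (356,184), the white carton (284,215), pad_between (320,204) and pad_behind (379,215). The sleeve is at (417,187), the collar (170,251), the large brown carton (387,160), the small brown carton (204,291) and the jar (301,247). Three red look-alike cartons are at (374,125), (424,148) and (449,177). I'll enlarge the crops next.

```bash
cat > h.py <<'E'
import numpy as np, cv2
from scipy.spatial.transform import Rotation as Ro
from plant import env, viewer
def ray(n,uv,T=None):
    c=viewer.calibration(n); d=np.array([(uv[0]-c['cx'])/c['fx'],(uv[1]-c['cy'])/c['fy'],1.])
    if n=='wrist':
        H=c['hand_eye']; T0=T
        o=T0[:3,:3]@H[:3,3]+T0[:3,3]; return o,T0[:3,:3]@H[:3,:3]@d
    return -c['R'].T@c['t'], c['R'].T@d
def at(n,uv,z,T=None):
    o,d=ray(n,uv,T); return o+d*(z-o[2])/d[2]
def proj(n,X,T=None):
    c=viewer.calibration(n); X=np.atleast_2d(X).astype(float)
    if n=='wrist':
        M=np.linalg.inv(T@c['hand_eye']); P=X@M[:3,:3].T+M[:3,3]
    else: P=X@c['R'].T+c['t']
    return np.c_[c['fx']*P[:,0]/P[:,2]+c['cx'],c['fy']*P[:,1]/P[:,2]+c['cy']]
def pose(s=None):
    s=s or env.state(); T=np.eye(4); T[:3,:3]=Ro.from_euler('xyz',s['tool_rot']).as_matrix(); T[:3,3]=s['ee_pos']; return T
def crop(src,dst,x0,y0,x1,y1,k):
    im=cv2.imread(src)[y0:y1,x0:x1]; im=cv2.resize(im,None,fx=k,fy=k,interpolation=cv2.INTER_CUBIC); cv2.imwrite(dst,im)
E
python3 - <<'E'
from h import *
crop('pics/scene0.png','pics/sA.png',240,100,480,270,3.3)
crop('pics/scene0.png','pics/sB.png',140,220,340,320,4)
crop('pics/side0.png','pics/dA.png',200,90,400,270,3.3)
crop('pics/side0.png','pics/dB.png',320,290,460,390,5)
E
```

```text
(no output)
```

View pics/sA.png

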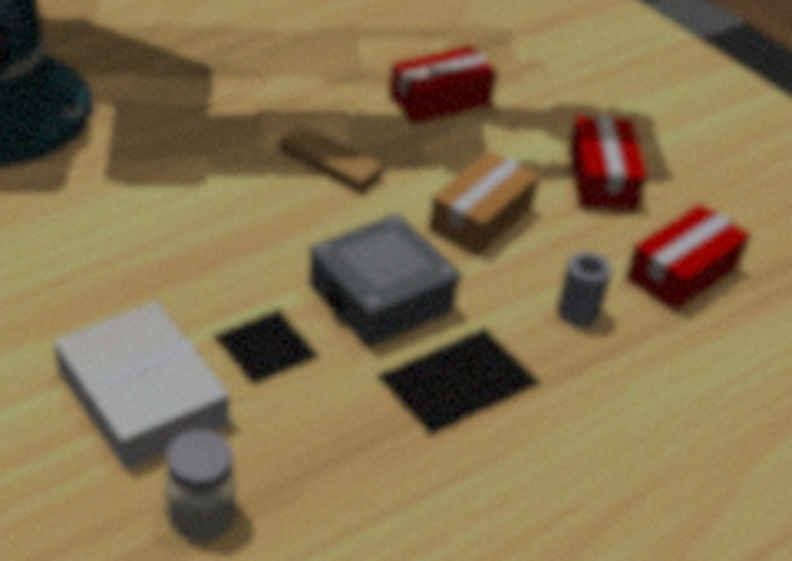

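View pics/sB.png

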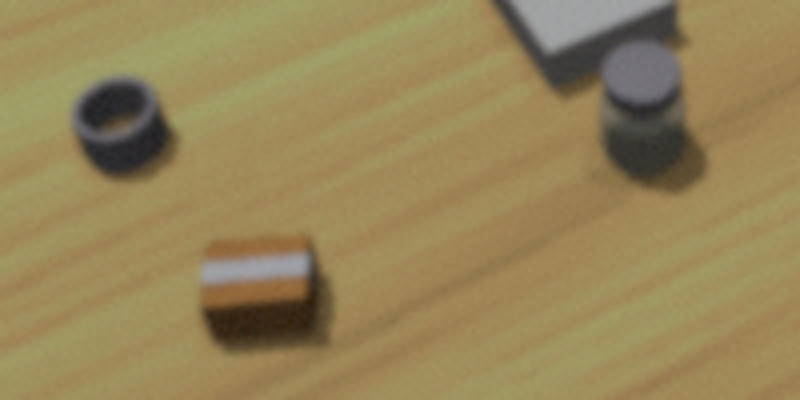

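View pics/dA.png

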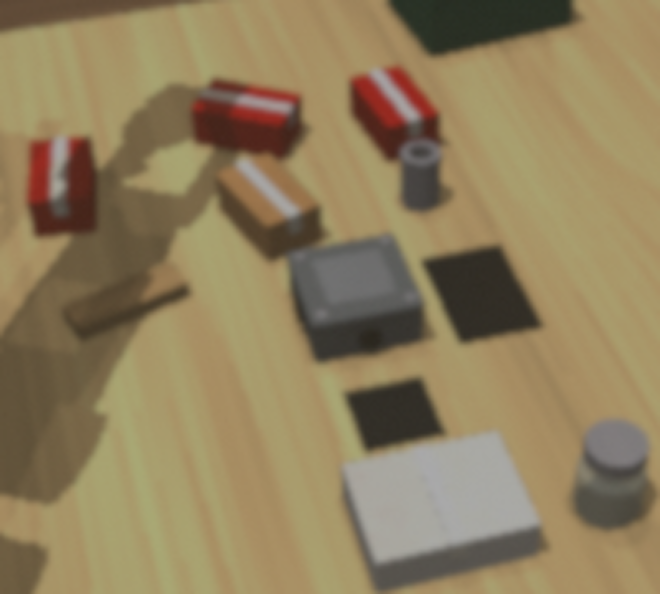

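View pics/dB.png

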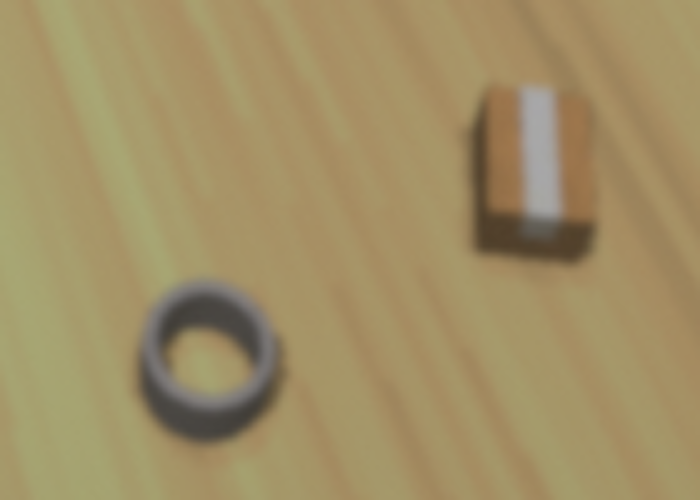

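```bash
cat > fit1.py <<'E'
from h import *
from scipy.optimize import least_squares
def cv(p,k,o): return (np.array(p,float)+.5)/k-.5+np.array(o)
SA=lambda p:cv(p,3.3,(240,100)); SB=lambda p:cv(p,4,(140,220)); DA=lambda p:cv(p,3.3,(200,90)); DB=lambda p:cv(p,5,(320,290))
sg=np.array([[-1,-1],[-1,1],[1,1],[1,-1]]) # order
def loc(c,h,z): return np.c_[np.array(c)+sg*np.array(h),np.full(4,z)]
def fit(L,ps,pd,x0,name):
    def X(p):
        c,s=np.cos(p[2]),np.sin(p[2]); return np.c_[p[0]+c*L[:,0]-s*L[:,1],p[1]+s*L[:,0]+c*L[:,1],L[:,2]]
    f=lambda p:np.r_[(proj('scene',X(p))-ps).ravel(),(proj('side',X(p))-pd).ravel()]
    r=least_squares(f,x0,loss='soft_l1'); e=f(r.x).reshape(2,-1,2)
    for n,ff in (('scene',e[0]),('side',e[1])):
        m=at(n,(ps if n=='scene' else pd)[0],L[0,2])
    r1=least_squares(lambda p:f(p)[:2*len(L)],x0).x; r2=least_squares(lambda p:f(p)[2*len(L):],x0).x
    print(name,r.x.round(3),'scene',r1.round(2),'side',r2.round(2),'rms',np.sqrt((e**2).mean(axis=(1,2))).round(2)); return r.x
L=np.r_[loc((0,-250),(65,50),40),loc((0,-125),(35,35),3),loc((120,0),(40,60),3)]
# order (-,-),(-,+),(+,+),(+,-)
ps=SA([(57,348),(155,303),(227,397),(127,440),(217,340),(279,311),(317,352),(256,382),(380,377),(487,330),(538,381),(433,433)])
pd=DA([(378,562),(345,468),(500,433),(541,530),(367,449),(345,391),(422,378),(443,433),(464,342),(424,262),(500,246),(541,325)])
fit(L,ps,pd,[450,150,0],'layout')
fit(loc((0,0),(30,50),45),SA([(433,207),(490,153),(538,180),(481,226)]),DA([(272,228),(218,177),(268,152),(321,208)]),[400,250,0.],'large')
fit(loc((0,0),(22.5,30),40),SB([(210,242),(308,236),(308,299),(203,307)]),DB([(488,213),(490,87),(588,93),(595,222)]),[600,-200,0.],'small')
for n,a,b,z in (('sleeve',SA((588,264)),DA((421,154)),60),('collar',SB((117,107)),DB((210,347)),36),('jar',SA((200,450)),DA((616,446)),75),
  ('red2',SA((607,152)),DA((248,103)),45),('red3',SA((690,238)),DA((394,95)),45)):
    print(n,at('scene',a,z).round(1),at('side',b,z).round(1))
E
python3 fit1.py
```

```text
layout [ 4.67327e+02  1.83249e+02 -1.20000e-02] scene [465.33 183.78  -0.  ] side [ 4.6814e+02  1.8236e+02 -2.0000e-02] rms [0.93 0.79]
large [4.26634e+02 3.33814e+02 3.07000e-01] scene [4.2889e+02 3.3199e+02 3.1000e-01] side [4.2593e+02 3.3463e+02 3.1000e-01] rms [0.87 0.66]
small [ 5.85267e+02 -3.38503e+02 -4.36000e-01] scene [ 5.8465e+02 -3.3781e+02 -4.4000e-01] side [ 5.8564e+02 -3.3932e+02 -4.4000e-01] rms [0.62 0.67]
sleeve [572.3 330.1  60. ] [575.9 327.9  60. ]
collar [ 419.8 -370.9   36. ] [ 420.7 -375.3   36. ]
jar [591.9 -83.1  75. ] [595.5 -89.2  75. ]
red2 [442.5 477.4  45. ] [439.2 485.   45. ]
red3 [582.6 451.7  45. ] [587.5 454.3  45. ]
```

```bash
cat >> h.py <<'E'
def plan(x,y,z,yaw,n,T=None):
    "n rows from present pose: shift per row in tool axes (cm), turn deg; linear in world"
    s=env.state(); T=pose(s) if T is None else T
    R1=Ro.from_euler('xyz',[np.pi,0,yaw]).as_matrix()
    w=Ro.from_matrix(T[:3,:3].T@R1).as_rotvec(); d=np.array([x,y,z])-T[:3,3]
    R=T[:3,:3]; dp=[];an=[]
    for i in range(n):
        dp.append((R.T@d/n/10).round(2).tolist()); an.append(np.degrees(w/n).round(2).tolist()); R=R@Ro.from_rotvec(w/n).as_matrix()
    print('pos',T[:3,3].round(1),'rot',s['tool_rot'].round(4),'t',s['time_s']); print(dp); print(an)
E
python3 -c "
from h import *
plan(570,329,190,1.559,8)"
```

```text
pos [239.9 494.5 230.4] rot [-3.1399e+00 -2.0000e-04  2.6898e+00] t 0.15
[[-4.62, -0.06, 0.5], [-4.58, 0.59, 0.5], [-4.45, 1.23, 0.5], [-4.23, 1.85, 0.5], [-3.93, 2.42, 0.5], [-3.55, 2.95, 0.5], [-3.1, 3.42, 0.5], [-2.58, 3.82, 0.5]]
[[-0.01, 0.01, 8.1], [-0.01, 0.01, 8.1], [-0.01, 0.01, 8.1], [-0.01, 0.01, 8.1], [-0.01, 0.01, 8.1], [-0.01, 0.01, 8.1], [-0.01, 0.01, 8.1], [-0.01, 0.01, 8.1]]
```

arm_command(dp=[[-4.6,-0.05,0.5],[-4.6,0.6,0.5],[-4.45,1.2,0.5],[-4.2,1.85,0.5],[-3.9,2.4,0.5],[-3.55,2.95,0.5],[-3.1,3.4,0.5],[-2.6,3.8,0.5]], angular=[[0,0,8.1],[0,0,8.1],[0,0,8.1],[0,0,8.1],[0,0,8.1],[0,0,8.1],[0,0,8.1],[0,0,8.1]], claw=1.0)

```text
time_s: 1.15
ee_pos: [570.3, 328.5, 190.6]
tool_rot: [-3.141, 0.0, 1.554]
ft_force: [0.7, 0.9, 0.0]
opening: 0.999
```

arm_command(dp=[[0,0,0],[0,0,0]], angular=[[0,0,0],[0,0,0]])

```text
time_s: 1.4
ee_pos: [568.7, 329.4, 190.8]
tool_rot: [-3.14, -0.0, 1.559]
ft_force: [-0.1, 0.1, 0.5]
opening: 1.001
```

```bash
cat > w.py <<'E'
import sys
from h import *
s=env.state(); T=pose(s); im=viewer.get_image('wrist'); cv2.imwrite(f'pics/{sys.argv[1]}.png',im[:,:,::-1]); np.save(f'pics/{sys.argv[1]}.npy',T)
print(s['ee_pos'].round(1),s['tool_rot'].round(4),s['opening'],s['time_s'])
E
python3 w.py w1
```

```text
[568.7 329.4 190.8] [-3.1400e+00 -1.0000e-04  1.5595e+00] 1.0008702790892887 1.4
```

View pics/w1.png

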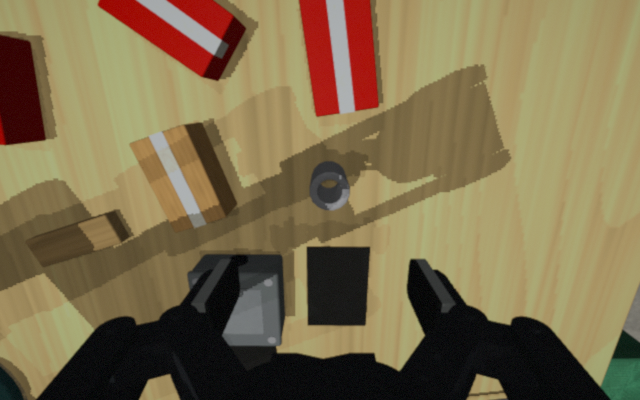

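The wrist view shows the sleeve at (328,186) and pad_behind at (338,286). The junction box is at (240,300), the brown large carton at (185,175), and red look-alikes at (180,35), (340,55) and (20,90). I'll enlarge it to measure.

```bash
python3 - <<'E'
from h import *
crop('pics/w1.png','pics/w1a.png',120,110,390,340,2.6*1.1)
E
```

```text
(no output)
```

View pics/w1a.png

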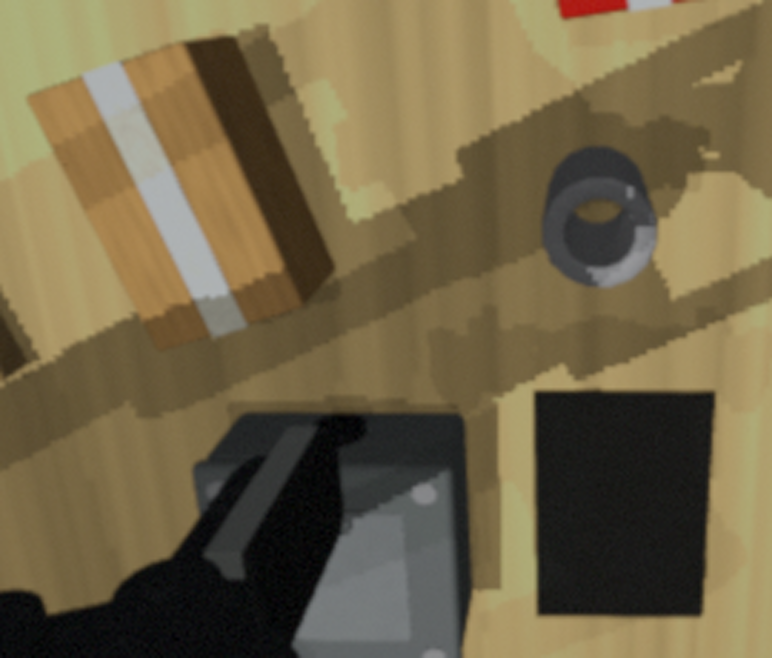

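```bash
cat > fw.py <<'E'
from h import *
from scipy.optimize import least_squares
sg=np.array([[-1,-1],[-1,1],[1,1],[1,-1]])
def cvt(p,k,o): return (np.array(p,float)+.5)/k-.5+np.array(o)
def fitw(T,h,z,px,x0,name,c=(0,0)):
    L=np.c_[np.array(c)+sg*np.array(h),np.full(4,z)]
    def X(p):
        c,s=np.cos(p[2]),np.sin(p[2]); return np.c_[p[0]+c*L[:,0]-s*L[:,1],p[1]+s*L[:,0]+c*L[:,1],L[:,2]]
    f=lambda p:(proj('wrist',X(p),T)-px).ravel()
    r=least_squares(f,x0); print(name,r.x.round(3),'rms',np.sqrt((r.fun**2).mean()).round(2)); return r.x
E
python3 - <<'E'
from fw import *
T=np.load('pics/w1.npy'); C=lambda p:cvt(p,2.86,(120,110))
fitw(T,(40,60),3,C([(538,615),(535,392),(714,393),(701,614)]),[590,180,0],'pad_behind')
fitw(T,(30,50),45,C([(160,350),(28,97),(186,42),(302,303)]),[426,334,.3],'large')
print('sleeve',at('wrist',C((600,232)),60,T))
E
```

```text
pad_behind [ 5.85091e+02  1.83859e+02 -1.50000e-02] rms 0.68
large [4.23764e+02 3.39622e+02 2.96000e-01] rms 1.04
sleeve [574.7260705  332.30372533  60.        ]
```

```bash
python3 -c "
from h import *
plan(574.5,331,95,1.559,3)"
```

```text
pos [568.4 329.9 191.3] rot [-3.1409e+00 -4.0000e-04  1.5603e+00] t 1.45
[[0.04, 0.2, 3.21], [0.04, 0.2, 3.21], [0.04, 0.2, 3.21]]
[[-0.01, -0.01, 0.02], [-0.01, -0.01, 0.02], [-0.01, -0.01, 0.02]]
```

arm_command(dp=[[0.04,0.2,3.2],[0.04,0.2,3.2],[0.04,0.2,3.2],[0,0,0],[0,0,0]], angular=[[0,0,0],[0,0,0],[0,0,0],[0,0,0],[0,0,0]])

```text
time_s: 2.08
ee_pos: [575.3, 331.5, 97.2]
tool_rot: [3.139, -0.001, 1.56]
ft_force: [0.2, 0.6, -0.3]
opening: 0.997
```

```bash
python3 w.py w2
```

```text
[575.3 331.5  97.2] [ 3.1394e+00 -1.2000e-03  1.5603e+00] 0.9974407921170223 2.075
```

View pics/w2.png

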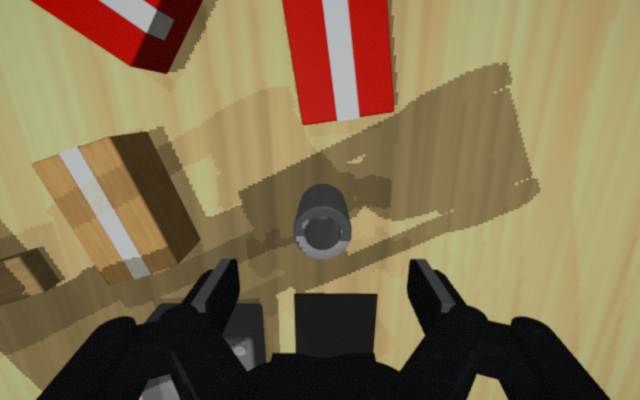

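```bash
python3 - <<'E'
from h import *
crop('pics/w2.png','pics/w2a.png',220,160,420,310,4)
T=np.load('pics/w2.npy')
print(at('wrist',(322.5,231.5),60,T), proj('wrist',[[575,331,60],[575,331,0]],T))
E
```

```text
[574.89374725 333.10482392  60.        ] [[322.69697933 234.39506155]
 [322.5745037  205.47059123]]
```

View pics/w2a.png

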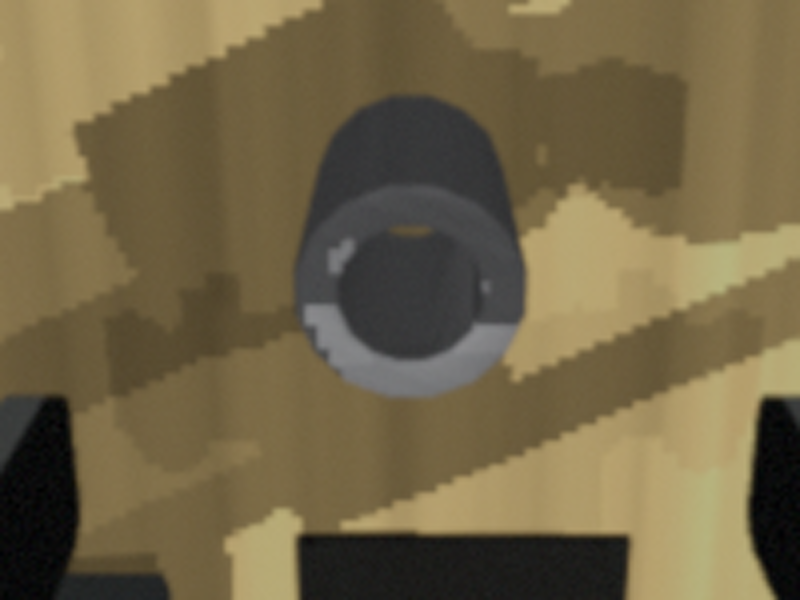

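arm_command(dp=[[0.05,0,2.6],[0,0,2.6],[0,0,2.6],[0,0,0],[0,0,0]], angular=[[0,0,0],[0,0,0],[0,0,0],[0,0,0],[0,0,0]])

```text
time_s: 2.75
ee_pos: [576.6, 331.7, 19.9]
tool_rot: [3.138, -0.002, 1.559]
ft_force: [-0.4, -0.6, 0.3]
opening: 1.002
```

arm_command(dp=[[0,0,0],[0,0,0],[0,0,0],[0,0,0],[0,0,0],[0,0,0]], angular=[[0,0,0],[0,0,0],[0,0,0],[0,0,0],[0,0,0],[0,0,0]], claw=0, squeeze=40)

```text
time_s: 3.5
ee_pos: [575.8, 331.3, 18.5]
tool_rot: [3.14, -0.001, 1.559]
ft_force: [-0.9, -0.1, 5.9]
opening: 0.463
```

```bash
python3 w.py w3
```

```text
[575.8 331.3  18.5] [ 3.1399e+00 -9.0000e-04  1.5588e+00] 0.46260697548651547 3.5
```

View pics/w3.png

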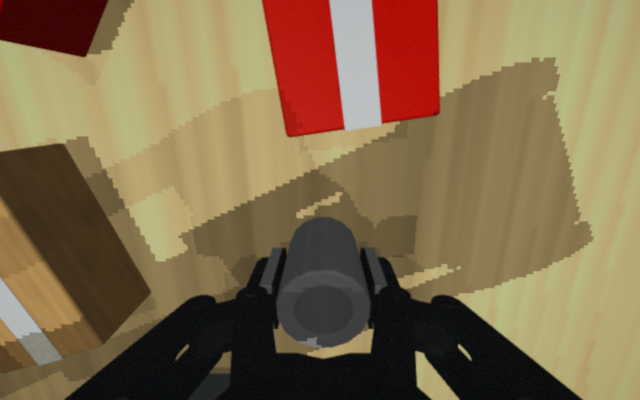

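arm_command(dp=[[0,0,-4.3],[0,0,-4.3],[0,0,-4.4]], angular=[[0,0,0],[0,0,0],[0,0,0]])

```text
time_s: 3.92
ee_pos: [574.4, 330.5, 146.4]
tool_rot: [-3.138, 0.002, 1.559]
ft_force: [0.5, 0.2, -2.8]
opening: 0.461
```

```bash
python3 -c "
from h import *
plan(466,-25,152,1.559,8)"
```

```text
pos [574.4 330.5 146.4] rot [-3.1383e+00  1.6000e-03  1.5588e+00] t 3.925
[[-4.46, -1.3, -0.06], [-4.46, -1.3, -0.06], [-4.46, -1.3, -0.06], [-4.46, -1.3, -0.06], [-4.46, -1.3, -0.06], [-4.46, -1.3, -0.07], [-4.46, -1.3, -0.07], [-4.46, -1.3, -0.07]]
[[-0.02, 0.01, -0.0], [-0.02, 0.01, -0.0], [-0.02, 0.01, -0.0], [-0.02, 0.01, -0.0], [-0.02, 0.01, -0.0], [-0.02, 0.01, -0.0], [-0.02, 0.01, -0.0], [-0.02, 0.01, -0.0]]
```

arm_command(dp=[[-4.45,-1.3,-0.05],[-4.45,-1.3,-0.05],[-4.45,-1.3,-0.05],[-4.45,-1.3,-0.05],[-4.45,-1.3,-0.05],[-4.45,-1.3,-0.05],[-4.45,-1.3,-0.05],[-4.45,-1.3,-0.05]], angular=[[0,0,0],[0,0,0],[0,0,0],[0,0,0],[0,0,0],[0,0,0],[0,0,0],[0,0,0]])

```text
time_s: 4.92
ee_pos: [465.6, -25.0, 149.9]
tool_rot: [-3.139, -0.0, 1.559]
ft_force: [1.1, 0.0, -1.5]
opening: 0.461
```

arm_command(dp=[[0,0,0],[0,0,0]], angular=[[0,0,0],[0,0,0]])

```text
time_s: 5.18
ee_pos: [466.6, -23.5, 150.5]
tool_rot: [-3.14, -0.001, 1.558]
ft_force: [-0.6, 0.5, -2.1]
opening: 0.459
```

```bash
python3 w.py w4
```

```text
[466.6 -23.5 150.5] [-3.1403e+00 -1.1000e-03  1.5584e+00] 0.4588480252414905 5.175
```

View pics/w4.png

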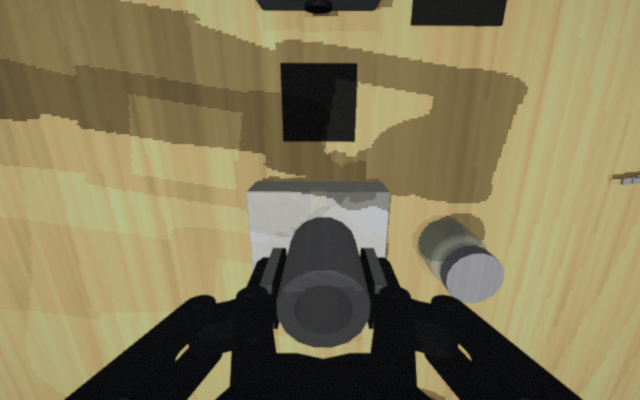

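```bash
python3 - <<'E'
from h import *
crop('pics/w4.png','pics/w4a.png',230,40,410,200,4)
crop('pics/w4.png','pics/w4b.png',260,200,390,360,3.7)
E
```

```text
(no output)
```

View pics/w4a.png

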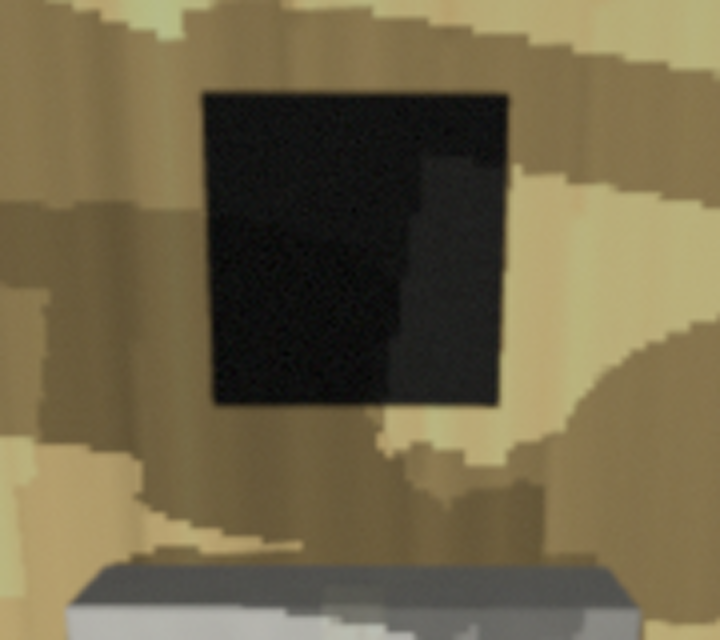

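View pics/w4b.png

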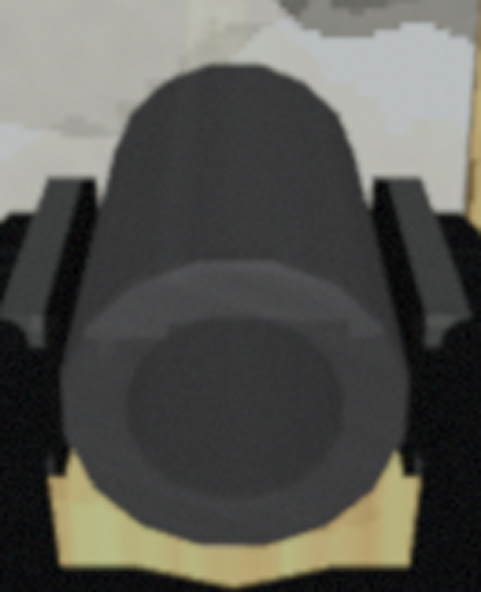

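```bash
python3 - <<'E'
from fw import *
T=np.load('pics/w4.npy'); C=lambda p:cvt(p,4,(230,40))
p=fitw(T,(35,35),3,C([(215,405),(203,93),(508,94),(497,404)]),[466,58,0],'pad_between')
B=lambda p:cvt(p,3.7,(260,200))
s=at('wrist',B((235,403)),192,T); print('sleeve',s,s-T[:3,3])
q=[at('wrist',C(a),40,T) for a in [(68,606),(638,605)]]; print('wc +y edge',q)
m=(q[0]+q[1])/2; d=q[1]-q[0]; print(m[:2]-50*np.array([-d[1],d[0]])/np.hypot(*d[:2]), np.hypot(*d[:2]), np.arctan2(d[1],d[0]))
E
```

```text
pad_between [ 4.6334e+02  5.9711e+01 -1.5000e-02] rms 0.76
sleeve [466.60028379 -21.38812909 192.        ] [-3.19374113e-02  2.06305653e+00  4.15358698e+01]
wc +y edge [array([398.13611401, -13.97130108,  40.        ]), array([525.66891459, -15.42421407,  40.        ])]
[461.332928   -64.69451318] 127.54107644214218 -0.011391972383868769
```

arm_command(dp=[[4.0,-0.1,0],[4.1,-0.15,0],[0,0,3.5],[0,0,3.5],[0,0,3.0],[0,0,1.0],[0,0,0],[0,0,0]], angular=[[0,0,0],[0,0,0],[0,0,0],[0,0,0],[0,0,0],[0,0,0],[0,0,0],[0,0,0]])

```text
time_s: 6.22
ee_pos: [466.8, 57.5, 42.9]
tool_rot: [3.139, -0.0, 1.559]
ft_force: [0.4, -0.2, -1.4]
opening: 0.467
```

```bash
python3 w.py w5; python3 - <<'E'
from h import *
im=viewer.get_image('side'); cv2.imwrite('pics/side5.png',im[:,:,::-1]); crop('pics/side5.png','pics/side5a.png',270,140,400,270,4.5)
im=viewer.get_image('scene'); cv2.imwrite('pics/scene5.png',im[:,:,::-1]); crop('pics/scene5.png','pics/scene5a.png',260,140,400,240,5)
E
```

```text
[466.8  57.5  42.9] [ 3.1385e+00 -2.0000e-04  1.5593e+00] 0.46660104271656666 6.225
```

View pics/w5.png

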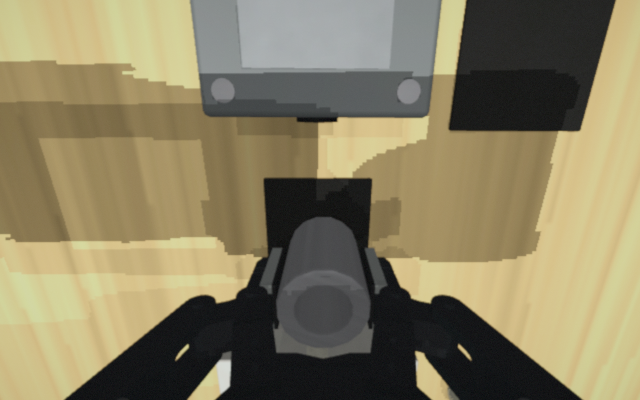

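View pics/side5a.png

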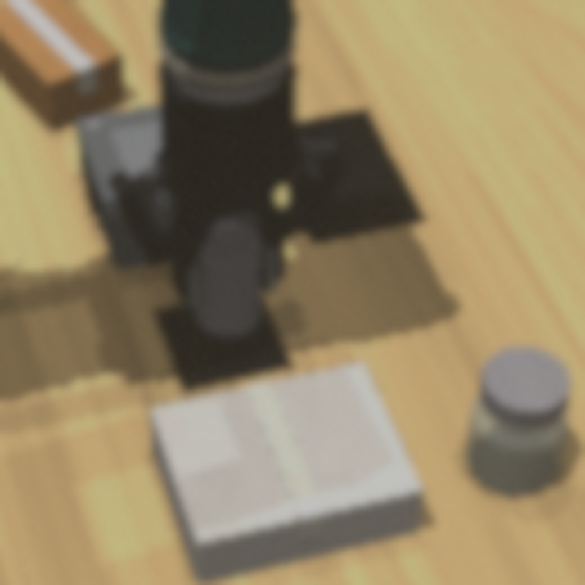

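View pics/scene5a.png

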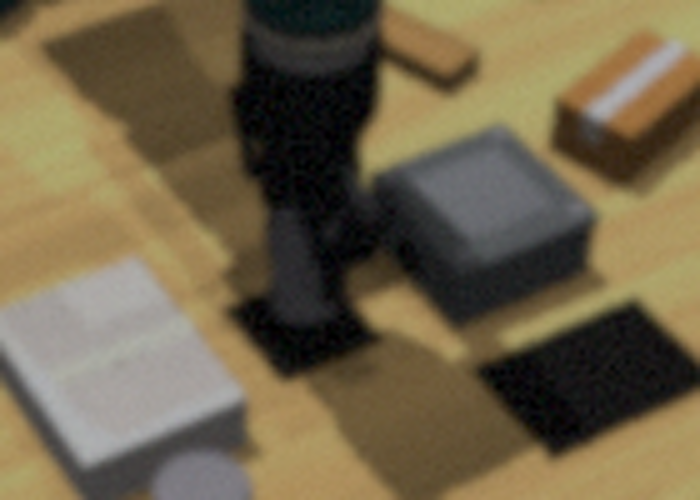

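```bash
cat state.txt 2>/dev/null; python3 - <<'E'
from fw import *
T=np.load('pics/w5.npy')
a=at('wrist',(264.5,178.5),3,T);b=at('wrist',(372,178.5),3,T); print('pad edge',a,b,(a+b)/2, 'center y',(a+b)[1]/2-35)
s=at('wrist',(323.5,309),84.4,T); print('sleeve',s)
c=lambda p:cvt(p,4.5,(270,140)); 
for n,X in (('side',[[466.8,58.5,23.5]]),('side',[[463.5,58.5,23.5]])): print(((proj(n,X)-[270,140]+.5)*4.5-.5))
t=np.linspace(0,6.28,50)
for x in (463.5,466.8):
  e=(proj('side',np.c_[x+20*np.cos(t),58.5+20*np.sin(t),0*t+23.5])-[270,140]+.5)*4.5; print(x,e.min(0),e.max(0))
pd=[at('side',c(p),3) for p in [(187,388),(288,360),(158,313)]]; print(pd, 'centre',(pd[1]+pd[2])/2)
cs=lambda p:cvt(p,5,(260,140))
for x in (463.5,466.8):
  e=(proj('scene',np.c_[x+20*np.cos(t),58.5+20*np.sin(t),0*t+23.5])-[260,140]+.5)*5; print(x,e.min(0),e.max(0))
pd=[at('scene',cs(p),3) for p in [(230,308),(380,338),(290,378)]]; print(pd, 'centre',(pd[1]+pd[0])/2)
s=env.state(); print(s['ee_pos'],s['time_s'])
E
```

```text
pad edge [430.06925773  95.13941994   3.        ] [498.42319472  94.22380161   3.        ] [464.24622622  94.68161078   3.        ] center y 59.68161077602335
sleeve [466.7155593  59.4066631  84.4      ]
[[224.74845091 314.46866469]]
[[219.60363942 315.62048605]]
463.5 [187.48006213 292.90886135] [252.70139981 339.88667124]
466.8 [192.64379567 291.78534234] [257.8233052  338.70550473]
[array([432.55185544,  25.16611695,   3.        ]), array([498.20163973,  28.79199496,   3.        ]), array([432.91977196,  91.11724314,   3.        ])] centre [465.56070585  59.95461905   3.        ]
463.5 [270.05666817 276.27021664] [338.36990697 324.14532991]
466.8 [273.009588   279.58142406] [341.44169821 327.62368779]
[array([429.59254018,  28.41842836,   3.        ]), array([496.58272769,  91.22539754,   3.        ]), array([496.67916871,  28.77472112,   3.        ])] centre [463.08763394  59.82191295   3.        ]
[466.55047027  57.2405786   42.73204045] 6.375
```

arm_command(dp=[[0.05,-0.25,0],[0,0,1.0],[0,0,0.9],[0,0,0],[0,0,0]], angular=[[0,0,0],[0,0,0],[0,0,0],[0,0,0],[0,0,0]])

```text
time_s: 7.0
ee_pos: [462.6, 57.7, 21.7]
tool_rot: [-3.141, -0.0, 1.559]
ft_force: [-0.2, -0.4, -2.4]
opening: 0.46
```

arm_command(dp=[[0,0,0.15],[0,0,0]], angular=[[0,0,0],[0,0,0]])

```text
time_s: 7.25
ee_pos: [462.9, 57.7, 21.4]
tool_rot: [-3.141, 0.0, 1.559]
ft_force: [-2.7, -0.1, 4.3]
opening: 0.463
```

```bash
python3 w.py w6
```

```text
[462.9  57.7  21.4] [-3.1412  0.      1.5589] 0.4631126183400589 7.25
```

View pics/w6.png

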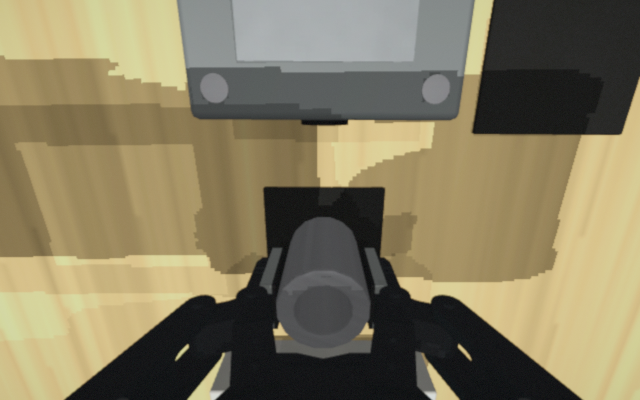

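The pad's far edge spans 264–385 px (centre 324.5) and the sleeve axis is at 323.5, so it is centred and in contact. Releasing.

arm_command(dp=[[0,0,0],[0,0,0],[0,0,0],[0,0,-3.0],[0,0,-5.0],[0,0,-5.0],[0,0,-3],[0,0,0]], angular=[[0,0,0],[0,0,0],[0,0,0],[0,0,0],[0,0,0],[0,0,0],[0,0,0],[0,0,0]], claw=1.0)

```text
time_s: 8.3
ee_pos: [464.9, 57.8, 184.1]
tool_rot: [3.134, -0.0, 1.559]
ft_force: [-0.4, -0.4, 0.2]
opening: 1.003
```

```bash
python3 w.py w7; python3 - <<'E'
from h import *
crop('pics/w7.png','pics/w7a.png',200,120,460,340,3)
E
```

```text
[464.9  57.8 184.1] [ 3.1343e+00 -2.0000e-04  1.5588e+00] 1.0030394149295787 8.3
```

View pics/w7a.png

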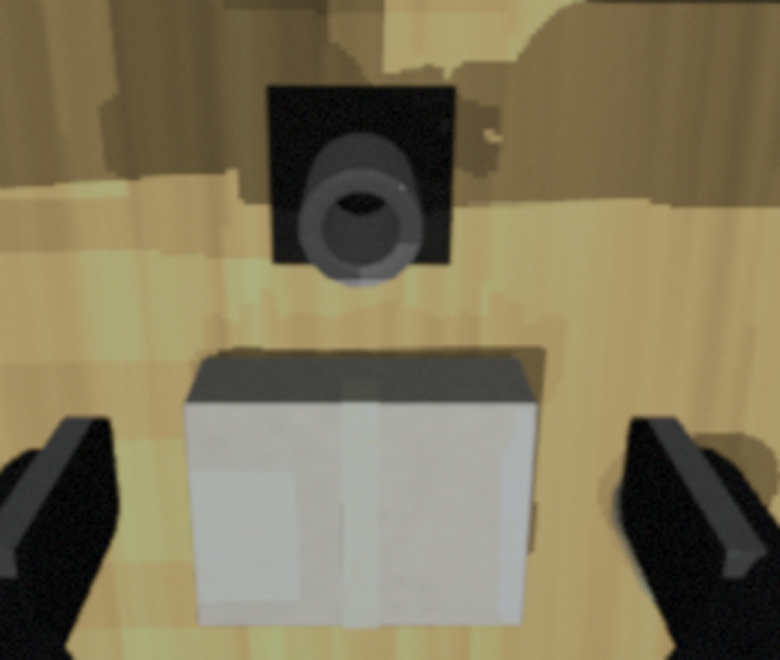

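```bash
python3 - <<'E'
from fw import *
T=np.load('pics/w7.npy'); C=lambda p:cvt(p,3,(200,120))
p=fitw(T,(35,35),3,C([(274,264),(268,87),(455,87),(449,263)]),[466,58,0],'pad_between')
print('sleeve',at('wrist',C((360.5,227)),63,T))
w=fitw(T,(65,50),40,C([(199,625),(186,402),(536,403),(522,625)]),[466,-65,0],'white')
print(np.hypot(*(p-w)[:2]))
E
```

```text
pad_between [ 4.63012e+02  6.00360e+01 -1.40000e-02] rms 0.82
sleeve [462.73061362  59.13440799  63.        ]
white [ 4.60865e+02 -6.41980e+01 -1.90000e-02] rms 0.73
124.25292175673772
```

```bash
python3 -c "
from h import *
plan(420,-373,150,1.557,8)"
```

```text
pos [463.6  57.8 181.6] rot [ 3.1390e+00 -1.0000e-04  1.5588e+00] t 8.35
[[-5.39, -0.48, 0.39], [-5.39, -0.48, 0.39], [-5.39, -0.48, 0.39], [-5.39, -0.48, 0.39], [-5.39, -0.48, 0.39], [-5.39, -0.47, 0.39], [-5.39, -0.47, 0.4], [-5.39, -0.47, 0.4]]
[[0.02, -0.0, 0.01], [0.02, -0.0, 0.01], [0.02, -0.0, 0.01], [0.02, -0.0, 0.01], [0.02, -0.0, 0.01], [0.02, -0.0, 0.01], [0.02, -0.0, 0.01], [0.02, -0.0, 0.01]]
```

arm_command(dp=[[-5.4,-0.5,0.4],[-5.4,-0.5,0.4],[-5.4,-0.5,0.4],[-5.4,-0.5,0.4],[-5.4,-0.5,0.4],[-5.4,-0.5,0.4],[-5.4,-0.5,0.4],[-5.4,-0.4,0.4]], angular=[[0,0,0],[0,0,0],[0,0,0],[0,0,0],[0,0,0],[0,0,0],[0,0,0],[0,0,0]])

```text
time_s: 9.35
ee_pos: [417.5, -374.6, 145.8]
tool_rot: [-3.139, -0.003, 1.558]
ft_force: [0.7, -0.1, -0.2]
opening: 1.004
```

arm_command(dp=[[0,0,0],[0,0,0]], angular=[[0,0,0],[0,0,0]])

```text
time_s: 9.6
ee_pos: [418.0, -372.7, 146.5]
tool_rot: [-3.139, -0.004, 1.558]
ft_force: [-0.1, 0.0, -0.5]
opening: 1.0
```

```bash
python3 w.py w8
```

```text
[ 418.  -372.7  146.5] [-3.1391 -0.0037  1.5584] 1.0002609239771942 9.6
```

View pics/w8.png

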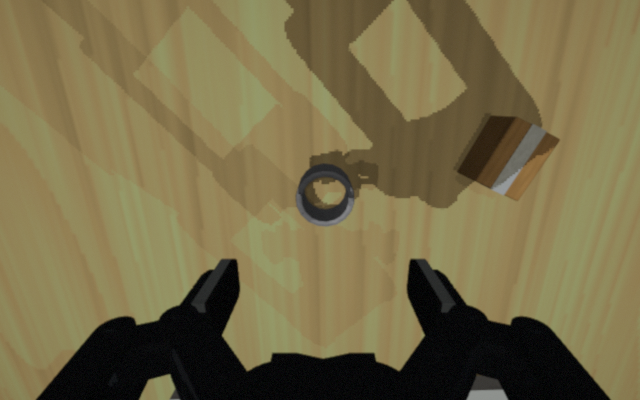

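```bash
python3 - <<'E'
from h import *
crop('pics/w8.png','pics/w8a.png',270,150,390,250,6)
crop('pics/w8.png','pics/w8b.png',440,100,580,210,5)
E
```

```text
(no output)
```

View pics/w8a.png

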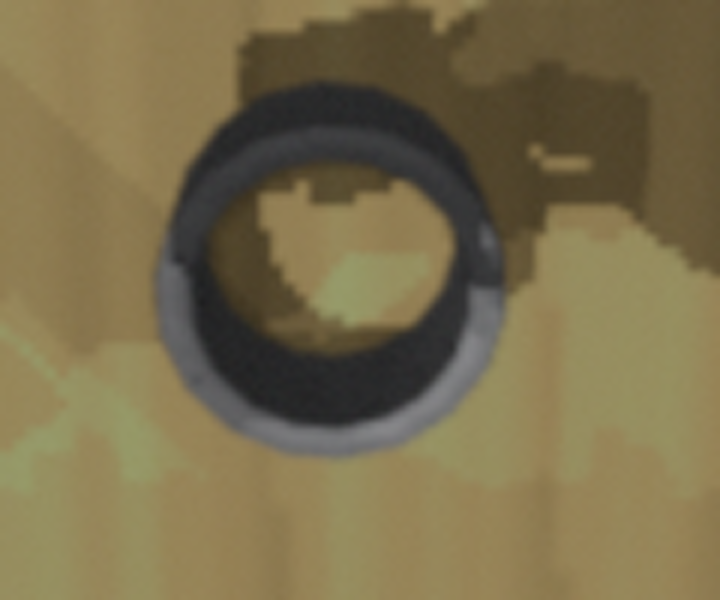

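View pics/w8b.png

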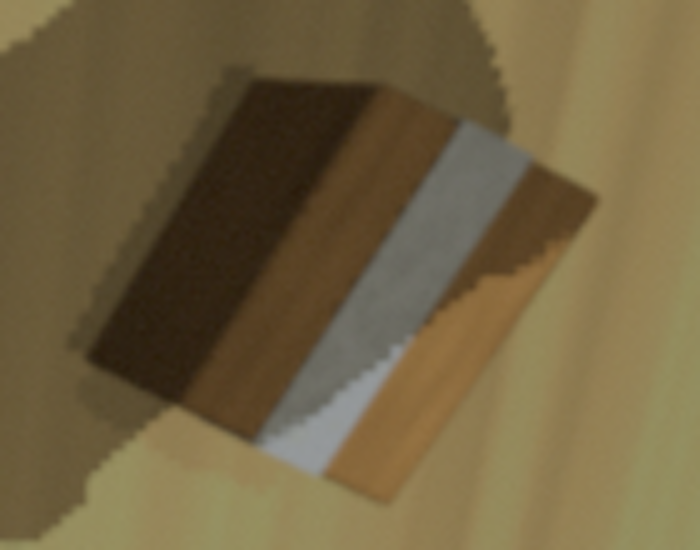

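```bash
python3 - <<'E'
from fw import *
T=np.load('pics/w8.npy')
print('collar',at('wrist',cvt((331,291.5),6,(270,150)),36,T))
fitw(T,(22.5,30),40,cvt([(183,403),(381,85),(598,198),(388,503)],5,(440,100)),[585,-338,-.43],'small')
print(env.state()['ee_pos'])
E
```

```text
collar [ 419.29251097 -370.4962135    36.        ]
small [ 5.82977e+02 -3.37675e+02 -4.37000e-01] rms 1.0
[ 418.47138326 -372.36882065  147.26467675]
```

arm_command(dp=[[0.1,0.1,4.0],[0,0,4.0],[0,0,4.0],[0,0,2.4],[0,0,0],[0,0,0]], angular=[[0,0,0],[0,0,0],[0,0,0],[0,0,0],[0,0,0],[0,0,0]])

```text
time_s: 10.4
ee_pos: [420.8, -372.6, 6.2]
tool_rot: [3.14, 0.001, 1.56]
ft_force: [0.2, -0.0, -0.1]
opening: 1.002
```

arm_command(dp=[[0,0,0],[0,0,0],[0,0,0],[0,0,0],[0,0,0]], angular=[[0,0,0],[0,0,0],[0,0,0],[0,0,0],[0,0,0]], claw=0, squeeze=35)

```text
time_s: 11.02
ee_pos: [420.7, -373.6, 6.7]
tool_rot: [3.139, 0.002, 1.559]
ft_force: [0.4, 0.6, 6.2]
opening: 0.623
```

```bash
python3 w.py w9
```

```text
[ 420.7 -373.6    6.7] [3.1393e+00 2.0000e-03 1.5588e+00] 0.6225831997250958 11.025
```

View pics/w9.png

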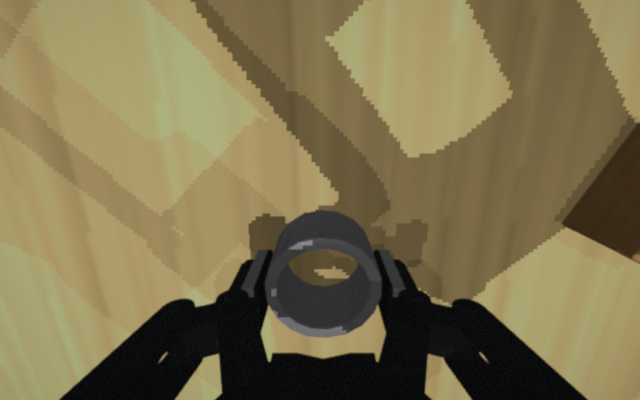

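arm_command(dp=[[0,0,-4.3],[0,0,-5],[0,0,-4]], angular=[[0,0,0],[0,0,0],[0,0,0]])

```text
time_s: 11.45
ee_pos: [419.8, -372.9, 139.5]
tool_rot: [3.141, 0.001, 1.559]
ft_force: [0.2, 0.0, -1.0]
opening: 0.626
```

```bash
python3 -c "
from h import *
T=np.load('pics/w9.npy'); s=at('wrist',(325,288.5),36,T); print(s-T[:3,3])
plan(462,-66,140,1.557,6)"
```

```text
[ 0.70415561  3.31925501 29.31686828]
pos [ 419.8 -372.9  139.5] rot [3.1409e+00 6.0000e-04 1.5586e+00] t 11.45
[[5.12, 0.64, -0.01], [5.12, 0.64, -0.01], [5.12, 0.64, -0.01], [5.12, 0.64, -0.01], [5.12, 0.64, -0.01], [5.12, 0.63, -0.01]]
[[0.01, 0.01, 0.01], [0.01, 0.01, 0.01], [0.01, 0.01, 0.01], [0.01, 0.01, 0.01], [0.01, 0.01, 0.01], [0.01, 0.01, 0.01]]
```

arm_command(dp=[[5.1,0.7,0],[5.1,0.7,0],[5.1,0.7,0],[5.1,0.7,0],[5.1,0.7,0],[5.1,0.7,0],[0,0,0],[0,0,0]], angular=[[0,0,0],[0,0,0],[0,0,0],[0,0,0],[0,0,0],[0,0,0],[0,0,0],[0,0,0]])

```text
time_s: 12.45
ee_pos: [465.2, -67.5, 137.5]
tool_rot: [-3.141, 0.001, 1.559]
ft_force: [0.1, -0.7, -2.2]
opening: 0.622
```

arm_command(dp=[[0,0,4],[0,0,3],[0,0,0.9],[0,0,0],[0,0,0]], angular=[[0,0,0],[0,0,0],[0,0,0],[0,0,0],[0,0,0]])

```text
time_s: 13.08
ee_pos: [466.7, -68.1, 60.4]
tool_rot: [3.139, 0.001, 1.558]
ft_force: [-0.1, -0.6, -0.8]
opening: 0.627
```

```bash
python3 w.py w10;  python3 - <<'E'
from h import *
im=viewer.get_image('side'); cv2.imwrite('pics/side10.png',im[:,:,::-1]); crop('pics/side10.png','pics/side10a.png',280,170,420,290,5)
print(env.state()['ee_pos'])
E
```

```text
[466.7 -68.1  60.4] [3.1386e+00 8.0000e-04 1.5580e+00] 0.6265697867276558 13.075
[466.6154595  -67.74187955  60.39139358]
```

View pics/w10.png

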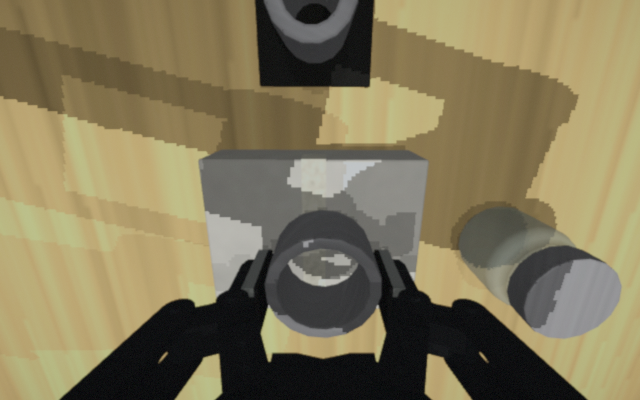

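View pics/side10a.png

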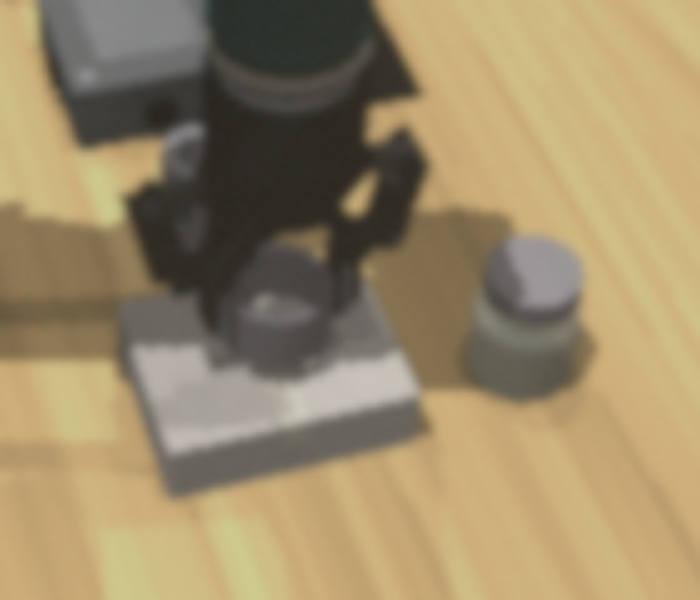

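```bash
python3 - <<'E'
from h import *
crop('pics/w10.png','pics/w10a.png',190,140,440,350,3)
E
```

```text
(no output)
```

View pics/w10a.png

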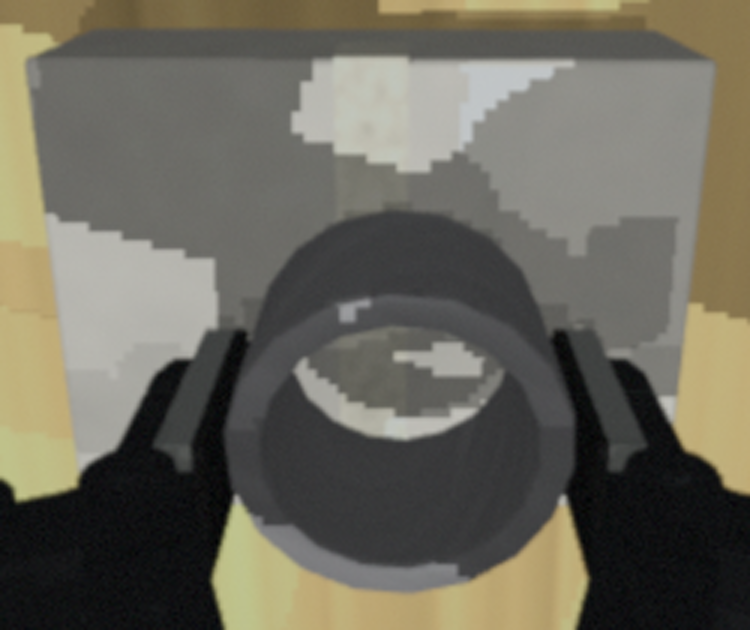

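```bash
python3 - <<'E'
from fw import *
T=np.load('pics/w10.npy'); C=lambda p:cvt(p,3,(190,140))
a=at('wrist',C((28,62)),40,T);b=at('wrist',C((714,62)),40,T); s=at('wrist',C((401,444)),89.7,T)
print(a,b,b-a,'centre',(a+b)/2+[-.7,-50,0],'collar',s, s-T[:3,3])
t=np.linspace(0,6.28,60)
for z in (14+40,):
  e=(proj('side',np.c_[s[0]+27*np.cos(t),s[1]-1+27*np.sin(t),0*t+z])-[280,170]+.5)*5; print(e.min(0),e.max(0))
E
```

```text
[398.38481675 -14.89763259  40.        ] [525.62935391 -16.73022688  40.        ] [127.24453716  -1.83259429   0.        ] centre [461.30708533 -65.81392974  40.        ] collar [466.61422934 -64.34560991  89.7       ] [-0.05782918  3.71817139 29.30204426]
[219.07227977 287.24507248] [326.89755516 369.56652053]
```

arm_command(dp=[[-0.05,-0.5,0],[0,0,0.8],[0,0,0.4],[0,0,0],[0,0,0]], angular=[[0,0,0],[0,0,0],[0,0,0],[0,0,0],[0,0,0]])

```text
time_s: 13.8
ee_pos: [460.3, -67.6, 46.7]
tool_rot: [-3.141, -0.0, 1.559]
ft_force: [-0.4, 0.4, 1.1]
opening: 0.622
```

```bash
python3 w.py w11;  python3 - <<'E'
from h import *
crop('pics/w11.png','pics/w11a.png',190,140,440,350,3)
E
```

```text
[460.3 -67.6  46.7] [-3.1412e+00 -2.0000e-04  1.5589e+00] 0.6222188918128044 13.8
```

View pics/w11a.png

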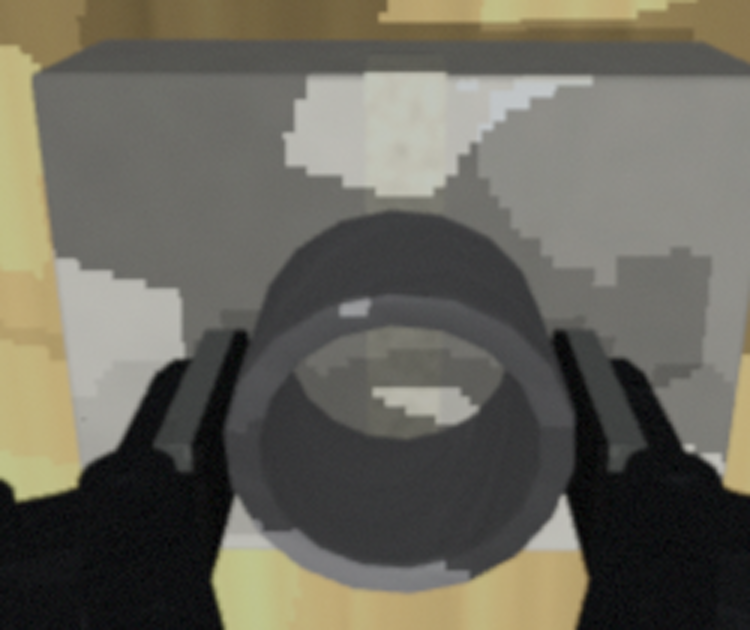

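```bash
python3 - <<'E'
from fw import *
T=np.load('pics/w11.npy'); C=lambda p:cvt(p,3,(190,140))
a=at('wrist',C((405,73)),40,T);b=at('wrist',C((405,549)),40,T); s=at('wrist',C((401,444)),76.5,T)
l=at('wrist',C((80,460)),40,T);r=at('wrist',C((728,460)),40,T)
print(a,b,(a+b)/2,'x',l,r,(l+r)/2,'collar',s)
E
```

```text
[461.72462474 -14.9045011   40.        ] [ 460.63162021 -113.85561462   40.        ] [461.17812247 -64.38005786  40.        ] x [396.41438012 -91.52810085  40.        ] [524.92003019 -93.17821973  40.        ] [460.66720515 -92.35316029  40.        ] collar [460.38846869 -63.61459417  76.5       ]
```

arm_command(dp=[[-0.05,0.05,0.1],[0,0,0.1]], angular=[[0,0,0],[0,0,0]])

```text
time_s: 14.1
ee_pos: [460.8, -67.8, 46.6]
tool_rot: [-3.141, -0.001, 1.559]
ft_force: [-7.6, 2.9, 14.9]
opening: 0.625
```

arm_command(dp=[[0,0,-0.1],[0,0,0],[0,0,0],[0,0,0],[0,0,-3.0],[0,0,-5.0],[0,0,-5.0],[0,0,0]], angular=[[0,0,0],[0,0,0],[0,0,0],[0,0,0],[0,0,0],[0,0,0],[0,0,0],[0,0,0]], claw=1.0)

```text
time_s: 15.1
ee_pos: [463.8, -69.0, 181.1]
tool_rot: [3.131, 0.003, 1.559]
ft_force: [0.1, -0.0, -0.8]
opening: 1.0
```

```bash
python3 w.py w12;  python3 - <<'E'
from h import *
crop('pics/w12.png','pics/w12a.png',190,60,440,350,2.06)
E
```

```text
[463.8 -69.  181.1] [3.1311e+00 2.7000e-03 1.5589e+00] 1.0000884302219137 15.1
```

View pics/w12.png

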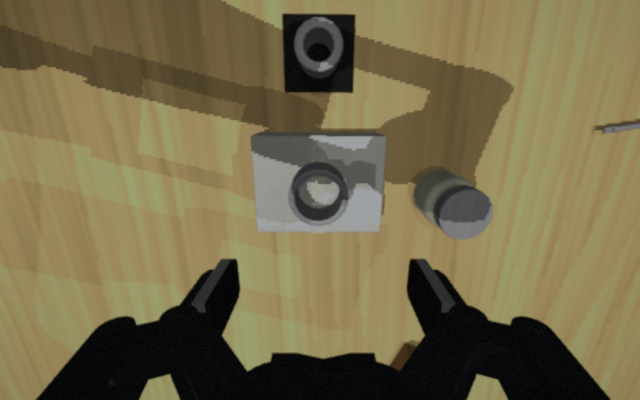

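```bash
python3 - <<'E'
from h import *
crop('pics/w12.png','pics/w12a.png',240,120,400,245,4.8)
E
```

```text
(no output)
```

View pics/w12a.png

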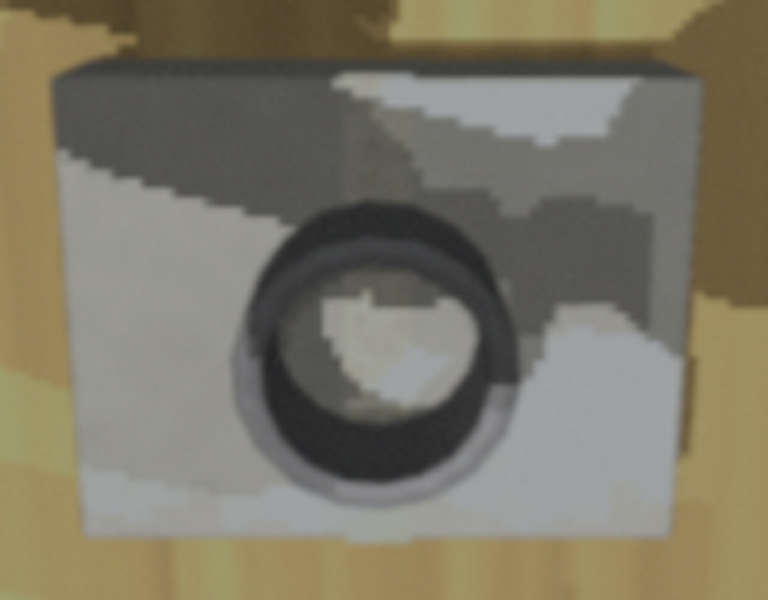

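```bash
python3 - <<'E'
from fw import *
T=np.load('pics/w12.npy'); C=lambda p:cvt(p,4.8,(240,120))
p=fitw(T,(65,50),40,C([(84,535),(54,78),(702,77),(668,534)]),[462,-65,0],'white')
print('collar',at('wrist',C((375.5,371)),76,T))
plan(430,320,190,1.57+.30,8)
E
```

```text
white [ 4.60663e+02 -6.45850e+01 -1.70000e-02] rms 1.11
collar [460.36097473 -64.55891328  76.        ]
pos [462.3 -68.6 178.1] rot [3.1365e+00 1.3000e-03 1.5588e+00] t 15.15
[[4.85, -0.46, -0.16], [4.87, -0.27, -0.16], [4.87, -0.08, -0.15], [4.87, 0.11, -0.15], [4.87, 0.3, -0.15], [4.85, 0.49, -0.15], [4.83, 0.67, -0.15], [4.8, 0.86, -0.15]]
[[0.03, 0.01, -2.23], [0.03, 0.01, -2.23], [0.03, 0.01, -2.23], [0.03, 0.01, -2.23], [0.03, 0.01, -2.23], [0.03, 0.01, -2.23], [0.03, 0.01, -2.23], [0.03, 0.01, -2.23]]
```

The collar sits centred on the white carton: wrist fit gives carton (460.7,-64.6) and collar (460.4,-64.6). Next is the large brown carton.

arm_command(dp=[[4.85,-0.45,-0.15],[4.85,-0.3,-0.15],[4.85,-0.1,-0.15],[4.85,0.1,-0.15],[4.85,0.3,-0.15],[4.85,0.5,-0.15],[4.85,0.7,-0.15],[4.85,0.85,-0.15]], angular=[[0,0,-2.2],[0,0,-2.2],[0,0,-2.2],[0,0,-2.2],[0,0,-2.2],[0,0,-2.2],[0,0,-2.2],[0,0,-2.2]])

```text
time_s: 16.15
ee_pos: [428.0, 321.5, 185.5]
tool_rot: [-3.138, 0.001, 1.867]
ft_force: [0.8, -0.8, -0.4]
opening: 0.998
```

arm_command(dp=[[0,0,0],[0,0,0]], angular=[[0,0,0],[0,0,0]])

```text
time_s: 16.4
ee_pos: [428.5, 319.6, 186.0]
tool_rot: [-3.138, 0.001, 1.866]
ft_force: [0.2, 0.1, -0.2]
opening: 1.0
```

```bash
python3 w.py w13;  python3 - <<'E'
from h import *
crop('pics/w13.png','pics/w13a.png',210,90,430,270,3.4)
E
```

```text
[428.5 319.6 186. ] [-3.1384e+00  1.5000e-03  1.8661e+00] 0.9999250466741868 16.4
```

View pics/w13.png

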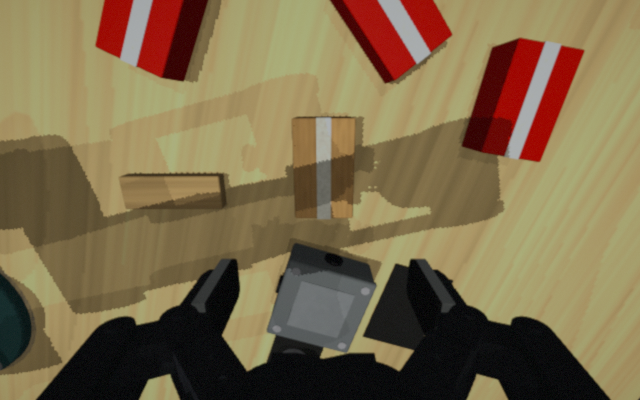

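View pics/w13a.png

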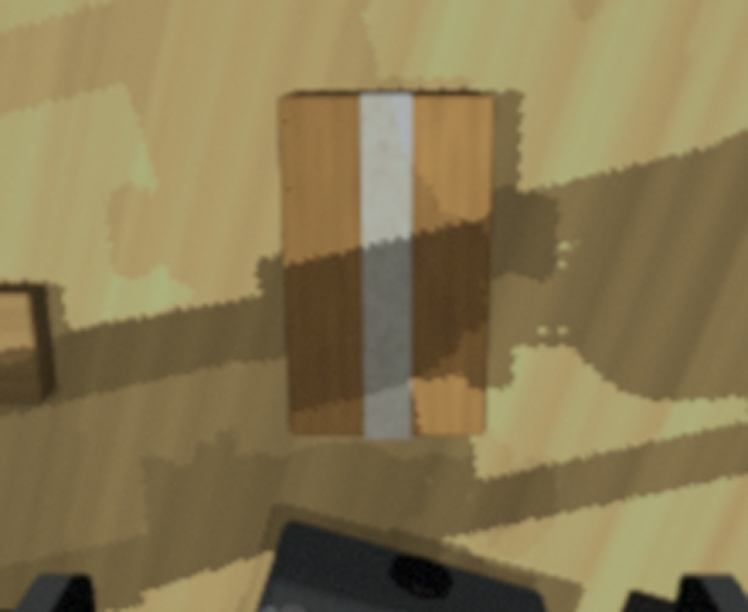

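The brown, taped carton at (324,167) is the large one. The three taped cartons at (150,40), (400,35) and (525,100) are red, and the thing at (173,190) is an untaped plank.

```bash
python3 - <<'E'
from fw import *
T=np.load('pics/w13.npy'); C=lambda p:cvt(p,3.4,(210,90))
p=fitw(T,(30,50),45,C([(290,434),(280,97),(494,97),(485,434)]),[426,335,.3],'large')
plan(p[0],p[1]-1,100,1.5708+p[2],3)
E
```

```text
large [4.22713e+02 3.39188e+02 2.96000e-01] rms 0.71
pos [428.8 319.2 186.4] rot [-3.1391e+00  1.1000e-03  1.8651e+00] t 16.45
[[0.67, -0.01, 2.88], [0.67, -0.01, 2.88], [0.66, -0.01, 2.88]]
[[-0.05, 0.02, -0.03], [-0.05, 0.02, -0.03], [-0.05, 0.02, -0.03]]
```

arm_command(dp=[[0.67,0,2.9],[0.67,0,2.9],[0.66,0,2.9],[0,0,3.5],[0,0,3.5],[0,0,2.5],[0,0,0],[0,0,0]], angular=[[0,0,0],[0,0,0],[0,0,0],[0,0,0],[0,0,0],[0,0,0],[0,0,0],[0,0,0]])

```text
time_s: 17.45
ee_pos: [424.3, 339.2, 7.0]
tool_rot: [3.14, -0.0, 1.865]
ft_force: [0.1, 0.1, 1.1]
opening: 1.001
```

arm_command(dp=[[0,0,0],[0,0,0],[0,0,0],[0,0,0],[0,0,0]], angular=[[0,0,0],[0,0,0],[0,0,0],[0,0,0],[0,0,0]], claw=0, squeeze=35)

```text
time_s: 18.08
ee_pos: [424.4, 340.1, 7.6]
tool_rot: [3.139, -0.001, 1.866]
ft_force: [-0.1, -0.3, 5.3]
opening: 0.7
```

```bash
python3 w.py w14
```

```text
[424.4 340.1   7.6] [ 3.1388e+00 -5.0000e-04  1.8660e+00] 0.6995244222978702 18.075
```

View pics/w14.png

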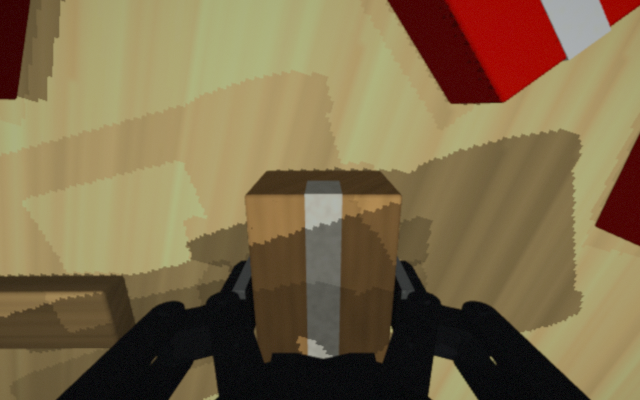

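```bash
python3 - <<'E'
from h import *
T=np.load('pics/w14.npy'); 
a=at('wrist',(246,195.5),45,T);b=at('wrist',(401.5,195.5),45,T); R=T[:3,:3]
print((R.T@(a-T[:3,3])),(R.T@(b-T[:3,3])))
E
```

```text
[ 49.37208373 -28.73049367 -37.48111879] [ 49.25478685  29.25237654 -37.31881651]
```

arm_command(dp=[[0,0,-3.5],[0,0,-5],[0,0,-5]], angular=[[0,0,0],[0,0,0],[0,0,0]])

```text
time_s: 18.5
ee_pos: [422.7, 339.2, 141.1]
tool_rot: [-3.14, 0.0, 1.866]
ft_force: [0.5, 0.8, -2.4]
opening: 0.696
```

```bash
python3 -c "
from h import *
plan(585.3,184,140,1.557,6)"
```

```text
pos [422.7 339.2 141.1] rot [-3.1396e+00  5.0000e-04  1.8663e+00] t 18.5
[[-3.26, 1.84, 0.02], [-3.16, 2.01, 0.02], [-3.06, 2.17, 0.02], [-2.94, 2.32, 0.02], [-2.82, 2.47, 0.02], [-2.69, 2.61, 0.02]]
[[-0.02, 0.01, 2.95], [-0.02, 0.01, 2.95], [-0.02, 0.01, 2.95], [-0.02, 0.01, 2.95], [-0.02, 0.01, 2.95], [-0.02, 0.01, 2.95]]
```

arm_command(dp=[[-3.25,1.85,0],[-3.15,2.0,0],[-3.05,2.15,0],[-2.95,2.3,0],[-2.8,2.45,0],[-2.7,2.6,0],[0,0,4],[0,0,4]], angular=[[0,0,2.95],[0,0,2.95],[0,0,2.95],[0,0,2.95],[0,0,2.95],[0,0,2.95],[0,0,0],[0,0,0]])

```text
time_s: 19.5
ee_pos: [585.6, 184.0, 59.5]
tool_rot: [3.141, -0.0, 1.556]
ft_force: [0.0, 0.2, -3.6]
opening: 0.698
```

arm_command(dp=[[0,0,3.0],[0,0,0],[0,0,0]], angular=[[0,0,0],[0,0,0],[0,0,0]])

```text
time_s: 19.88
ee_pos: [586.0, 184.8, 31.9]
tool_rot: [3.14, -0.0, 1.557]
ft_force: [0.2, 0.4, -1.0]
opening: 0.701
```

```bash
python3 w.py w15;  python3 - <<'E'
from h import *
crop('pics/w15.png','pics/w15a.png',220,140,430,370,2.6)
im=viewer.get_image('side'); cv2.imwrite('pics/side15.png',im[:,:,::-1]); crop('pics/side15.png','pics/side15a.png',280,110,400,230,5)
im=viewer.get_image('scene'); cv2.imwrite('pics/scene15.png',im[:,:,::-1]); crop('pics/scene15.png','pics/scene15a.png',310,150,440,250,5)
E
```

```text
[586.  184.8  31.9] [ 3.1400e+00 -5.0000e-04  1.5573e+00] 0.701020616679708 19.875
```

View pics/w15a.png

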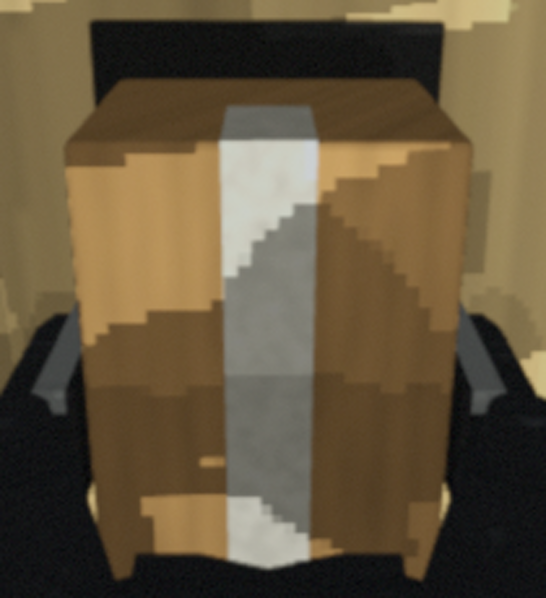

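View pics/side15a.png

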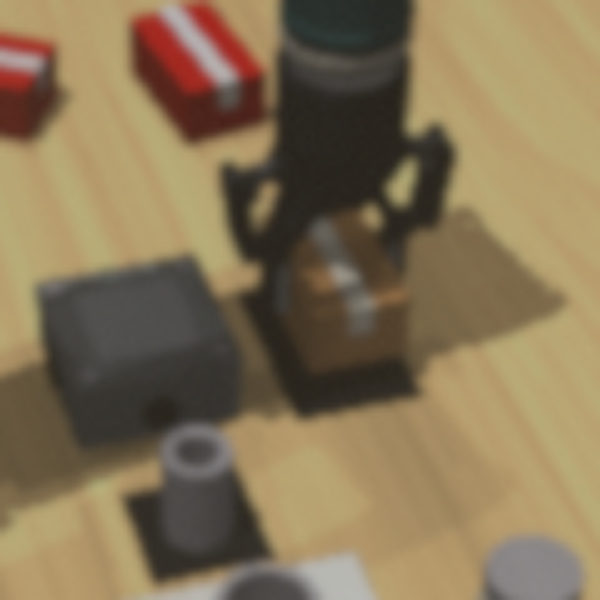

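View pics/scene15a.png

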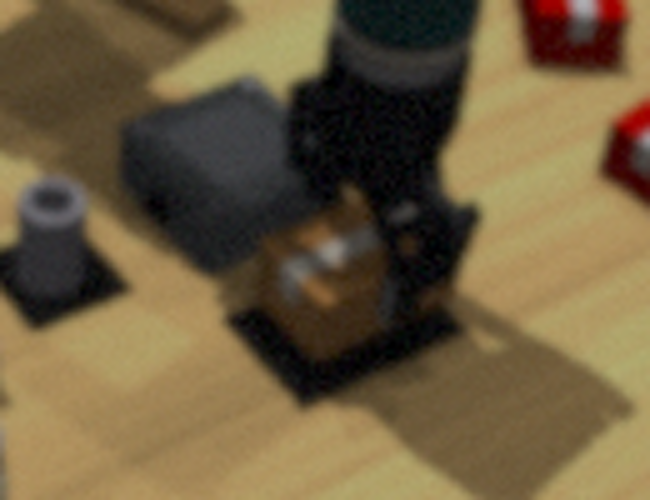

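```bash
python3 - <<'E'
from fw import *
T=np.load('pics/w15.npy'); C=lambda p:cvt(p,2.6,(220,140))
for n,z,pp in (('pad',3,[(91,22),(444,22)]),('top',69.3,[(66,143),(471,142)]),('bot',24.3,[(122,80),(418,79)])):
    a,b=[at('wrist',C(p),z,T) for p in pp]; print(n,(a+b)/2,np.hypot(*(b-a)[:2]),np.arctan2(*(b-a)[1::-1]))
E
```

```text
pad [586.48554329 242.58590278   3.        ] 78.52488023988832 -0.014848636272835315
top [586.44831566 234.47835898  69.3       ] 58.02366235888707 -0.012572515554402267
bot [586.8287987  234.10087285  24.3       ] 59.03214655789187 -0.011555809566979871
```

```bash
python3 - <<'E'
from fw import *
C=lambda p:cvt(p,5,(280,110))
for n,z,pp in (('padnear',3,[(303,416),(418,393)]),('cartonbot',24.3,[(308,372),(405,358)])):
    a,b=[at('side',C(p),z) for p in pp]; print(n,a,b,(a+b)/2)
D=lambda p:cvt(p,5,(310,150))
for n,z,pp in (('padnear',3,[(229,318),(305,402)]),('cartonbot',24.3,[(318,360)])):
    print(n,[at('scene',D(p),z) for p in pp])
E
```

```text
padnear [550.89082675 124.61840214   3.        ] [622.88355242 122.99679275   3.        ] [586.88718959 123.80759744   3.        ]
cartonbot [557.98649698 138.22019781  24.3       ] [616.82183062 132.74660104  24.3       ] [587.4041638  135.48339942  24.3       ]
padnear [array([546.46088599, 126.9152966 ,   3.        ]), array([620.79258391, 125.32213245,   3.        ])]
cartonbot [array([613.61078925, 136.95732183,  24.3       ])]
```

arm_command(dp=[[-0.14,-0.02,0.6],[0,0,0.8],[0,0,0.5],[0,0,0],[0,0,0]], angular=[[0,0,0],[0,0,0],[0,0,0],[0,0,0],[0,0,0]])

```text
time_s: 20.65
ee_pos: [585.0, 183.1, 11.6]
tool_rot: [-3.141, 0.0, 1.557]
ft_force: [0.3, 0.3, -1.0]
opening: 0.699
```

arm_command(dp=[[0,0,0.15],[0,0,0]], angular=[[0,0,0],[0,0,0]])

```text
time_s: 20.9
ee_pos: [585.3, 183.2, 10.6]
tool_rot: [3.141, -0.0, 1.557]
ft_force: [0.4, -0.7, -1.4]
opening: 0.698
```

arm_command(dp=[[0,0,0.1],[0,0,0]], angular=[[0,0,0],[0,0,0]])

```text
time_s: 21.15
ee_pos: [585.3, 183.2, 10.6]
tool_rot: [3.141, -0.0, 1.557]
ft_force: [-1.9, -1.0, 5.6]
opening: 0.696
```

```bash
python3 w.py w16;  python3 - <<'E'
from h import *
crop('pics/w16.png','pics/w16a.png',220,140,430,370,2.6)
E
```

```text
[585.3 183.2  10.6] [ 3.1407e+00 -2.0000e-04  1.5572e+00] 0.6962164971069967 21.15
```

View pics/w16a.png

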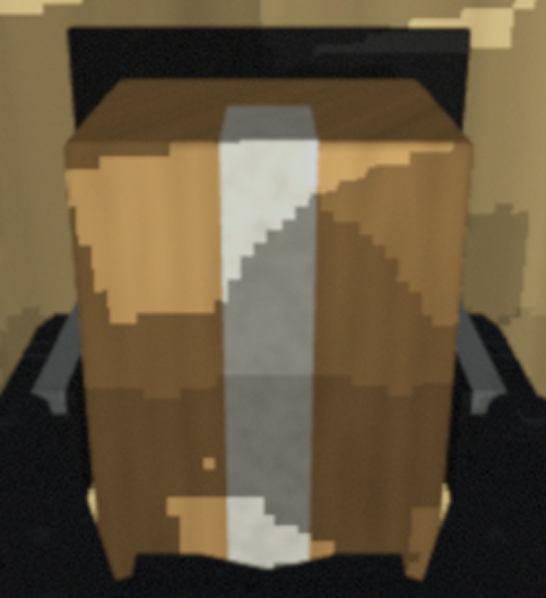

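arm_command(dp=[[0,0,0],[0,0,0],[0,0,0],[0,0,-3.0],[0,0,-5.0],[0,0,-5.0],[0,0,-4.5],[0,0,0]], angular=[[0,0,0],[0,0,0],[0,0,0],[0,0,0],[0,0,0],[0,0,0],[0,0,0],[0,0,0]], claw=1.0)

```text
time_s: 22.2
ee_pos: [587.7, 183.8, 190.3]
tool_rot: [3.131, -0.003, 1.557]
ft_force: [0.3, -0.1, 0.3]
opening: 0.996
```

```bash
python3 - <<'E'
from fw import *
T=np.load('pics/w16.npy'); C=lambda p:cvt(p,2.6,(220,140))
for n,z,pp in (('pad',3,[(68,29),(470,29)]),('bot',3,[(122,80),(418,79)])):
    a,b=[at('wrist',C(p),z,T) for p in pp]; print(n,(a+b)/2,np.hypot(*(b-a)[:2]))
E
python3 w.py w17;  python3 - <<'E'
from h import *
crop('pics/w17.png','pics/w17a.png',220,140,430,340,3)
E
```

```text
pad [586.15705619 242.54687941   3.        ] 78.48697062915808
bot [586.20034083 232.52724913   3.        ] 59.01355698725066
[587.7 183.8 190.3] [ 3.1308e+00 -2.6000e-03  1.5571e+00] 0.9958561027021778 22.2
```

View pics/w17.png

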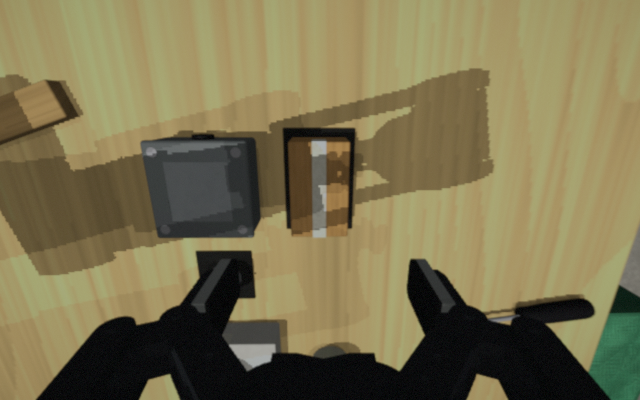

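```bash
python3 -c "
from h import *
plan(582,-358,170,1.134,10)"
```

```text
pos [586.3 183.4 186.9] rot [ 3.1365e+00 -1.3000e-03  1.5571e+00] t 22.25
[[-5.41, 0.03, 0.16], [-5.41, 0.26, 0.16], [-5.39, 0.49, 0.16], [-5.37, 0.72, 0.17], [-5.33, 0.94, 0.17], [-5.29, 1.17, 0.17], [-5.23, 1.39, 0.17], [-5.17, 1.61, 0.17], [-5.1, 1.83, 0.17], [-5.01, 2.04, 0.17]]
[[0.03, -0.01, 2.42], [0.03, -0.01, 2.42], [0.03, -0.01, 2.42], [0.03, -0.01, 2.42], [0.03, -0.01, 2.42], [0.03, -0.01, 2.42], [0.03, -0.01, 2.42], [0.03, -0.01, 2.42], [0.03, -0.01, 2.42], [0.03, -0.01, 2.42]]
```

arm_command(dp=[[-5.4,0.05,0.15],[-5.4,0.25,0.15],[-5.4,0.5,0.15],[-5.4,0.7,0.15],[-5.35,0.95,0.15],[-5.3,1.15,0.15],[-5.25,1.4,0.15],[-5.15,1.6,0.15]], angular=[[0,0,2.4],[0,0,2.4],[0,0,2.4],[0,0,2.4],[0,0,2.4],[0,0,2.4],[0,0,2.4],[0,0,2.4]])

```text
time_s: 23.25
ee_pos: [580.9, -251.6, 169.3]
tool_rot: [-3.137, -0.001, 1.221]
ft_force: [1.1, 0.8, 0.9]
opening: 0.998
```

arm_command(dp=[[-5.1,1.8,0.15],[-5.0,2.05,0.15],[0,0,0],[0,0,0]], angular=[[0,0,2.5],[0,0,2.5],[0,0,0],[0,0,0]])

```text
time_s: 23.75
ee_pos: [580.7, -357.8, 166.8]
tool_rot: [-3.138, -0.002, 1.135]
ft_force: [-0.8, 0.2, 0.5]
opening: 0.998
```

```bash
python3 w.py w18;  python3 - <<'E'
from h import *
crop('pics/w18.png','pics/w18a.png',250,120,410,250,4.6)
E
```

```text
[ 580.7 -357.8  166.8] [-3.1376e+00 -1.7000e-03  1.1346e+00] 0.9981610272340178 23.75
```

View pics/w18.png

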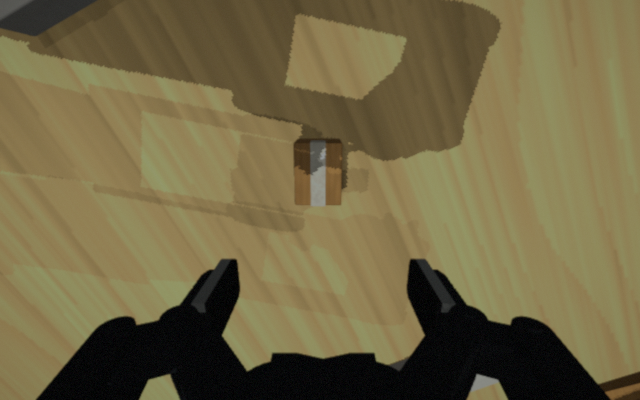

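View pics/w18a.png

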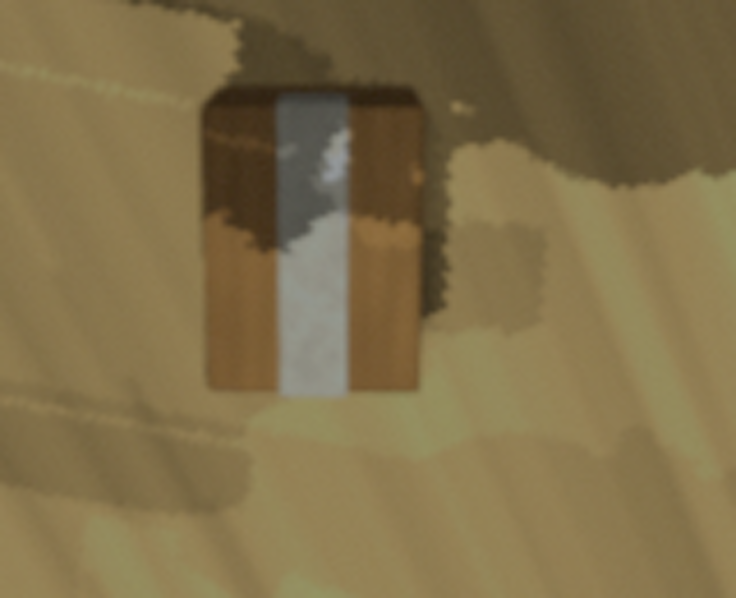

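The small brown carton is at (318,172), square to the jaws. In the crop its top corners are at (203,105), (427,105), (419,389) and (208,389).

```bash
python3 - <<'E'
from fw import *
T=np.load('pics/w18.npy'); C=lambda p:cvt(p,4.6,(250,120))
p=fitw(T,(22.5,30),40,C([(208,389),(203,105),(427,105),(419,389)]),[584,-338,-.43],'small')
plan(p[0],p[1]-1,6,1.5708+p[2],6)
E
```

```text
small [ 5.84324e+02 -3.37223e+02 -4.44000e-01] rms 0.54
pos [ 581.1 -357.2  167.6] rot [-3.1388e+00 -1.3000e-03  1.1357e+00] t 23.8
[[0.31, -0.08, 2.69], [0.31, -0.08, 2.69], [0.31, -0.08, 2.69], [0.31, -0.08, 2.69], [0.31, -0.08, 2.69], [0.31, -0.09, 2.69]]
[[-0.03, -0.01, 0.08], [-0.03, -0.01, 0.08], [-0.03, -0.01, 0.08], [-0.03, -0.01, 0.08], [-0.03, -0.01, 0.08], [-0.03, -0.01, 0.08]]
```

arm_command(dp=[[0.6,-0.15,2.0],[0.6,-0.15,2.0],[0.6,-0.15,3.0],[0,0,3.5],[0,0,3.5],[0,0,2.2],[0,0,0],[0,0,0]], angular=[[0,0,0.2],[0,0,0.2],[0,0,0.1],[0,0,0],[0,0,0],[0,0,0],[0,0,0],[0,0,0]])

```text
time_s: 24.8
ee_pos: [586.0, -339.7, 8.7]
tool_rot: [3.14, 0.0, 1.127]
ft_force: [-0.4, -0.8, 0.9]
opening: 1.0
```

arm_command(dp=[[0,0,0],[0,0,0],[0,0,0],[0,0,0],[0,0,0],[0,0,0]], angular=[[0,0,0],[0,0,0],[0,0,0],[0,0,0],[0,0,0],[0,0,0]], claw=0, squeeze=30)

```text
time_s: 25.55
ee_pos: [585.5, -340.7, 8.6]
tool_rot: [3.14, 0.0, 1.126]
ft_force: [-1.5, 0.0, 5.2]
opening: 0.524
```

```bash
python3 w.py w19
```

```text
[ 585.5 -340.7    8.6] [3.1399e+00 2.0000e-04 1.1259e+00] 0.5238538508488336 25.55
```

View pics/w19.png

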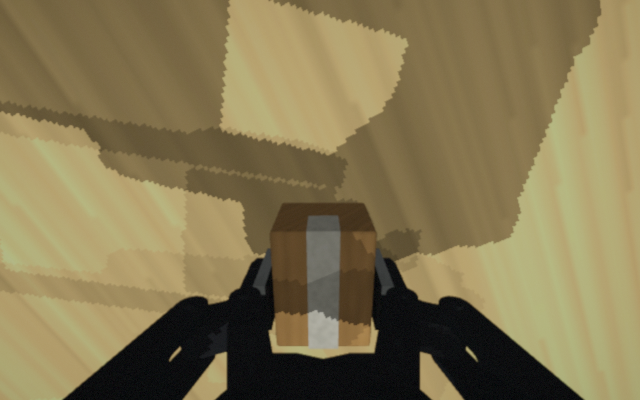

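arm_command(dp=[[0,0,-4],[0,0,-5],[0,0,-5]], angular=[[0,0,0],[0,0,0],[0,0,0]])

```text
time_s: 25.98
ee_pos: [584.3, -340.0, 146.9]
tool_rot: [-3.139, -0.001, 1.126]
ft_force: [0.9, -0.6, -2.1]
opening: 0.521
```

```bash
python3 -c "
from h import *
T=np.load('pics/w19.npy'); R=T[:3,:3]
for p in ((271.5,231.5),(377,231.5),(274.5,347),(373.5,347)): print(R.T@(at('wrist',p,40,T)-T[:3,3]))
plan(585.4,183,150,1.557,10)"
```

```text
[ 31.99756146 -21.37433502 -31.47294304]
[ 31.91511908  21.94913726 -31.398611  ]
[-27.66099171 -23.30298412 -31.46672728]
[-27.79767798  23.68685837 -31.38609714]
pos [ 584.3 -340.   146.9] rot [-3.1388e+00 -5.0000e-04  1.1258e+00] t 25.975
[[4.73, -2.24, -0.02], [4.82, -2.04, -0.02], [4.9, -1.83, -0.02], [4.97, -1.61, -0.03], [5.04, -1.4, -0.03], [5.1, -1.18, -0.03], [5.14, -0.96, -0.03], [5.18, -0.74, -0.03], [5.2, -0.51, -0.03], [5.22, -0.29, -0.03]]
[[-0.01, -0.01, -2.47], [-0.01, -0.01, -2.47], [-0.01, -0.01, -2.47], [-0.01, -0.01, -2.47], [-0.01, -0.01, -2.47], [-0.01, -0.01, -2.47], [-0.01, -0.01, -2.47], [-0.01, -0.01, -2.47], [-0.01, -0.01, -2.47], [-0.01, -0.01, -2.47]]
```

arm_command(dp=[[4.7,-2.25,0],[4.8,-2.05,0],[4.9,-1.85,0],[4.95,-1.6,0],[5.05,-1.4,0],[5.1,-1.2,0],[5.1,-0.95,0],[5.15,-0.75,0]], angular=[[0,0,-2.5],[0,0,-2.5],[0,0,-2.5],[0,0,-2.5],[0,0,-2.5],[0,0,-2.4],[0,0,-2.4],[0,0,-2.4]])

```text
time_s: 26.98
ee_pos: [583.7, 78.6, 146.1]
tool_rot: [-3.14, 0.0, 1.471]
ft_force: [1.1, 0.1, -1.1]
opening: 0.524
```

arm_command(dp=[[5.15,-0.5,0],[5.1,-0.25,0],[0,0,2.5],[0,0,2.5],[0,0,1.5],[0,0,0],[0,0,0]], angular=[[0,0,-2.5],[0,0,-2.5],[0,0,0],[0,0,0],[0,0,0],[0,0,0],[0,0,0]])

```text
time_s: 27.85
ee_pos: [585.7, 179.8, 83.3]
tool_rot: [3.14, -0.0, 1.557]
ft_force: [-0.2, 0.2, -1.2]
opening: 0.524
```

```bash
python3 w.py w20;  python3 - <<'E'
from h import *
crop('pics/w20.png','pics/w20a.png',220,140,430,370,2.6)
im=viewer.get_image('side'); cv2.imwrite('pics/side20.png',im[:,:,::-1]); crop('pics/side20.png','pics/side20a.png',280,110,400,230,5)
im=viewer.get_image('scene'); cv2.imwrite('pics/scene20.png',im[:,:,::-1]); crop('pics/scene20.png','pics/scene20a.png',310,150,440,250,5)
E
```

```text
[585.7 179.8  83.3] [ 3.1399e+00 -5.0000e-04  1.5566e+00] 0.5241541104088602 27.85
```

View pics/w20a.png

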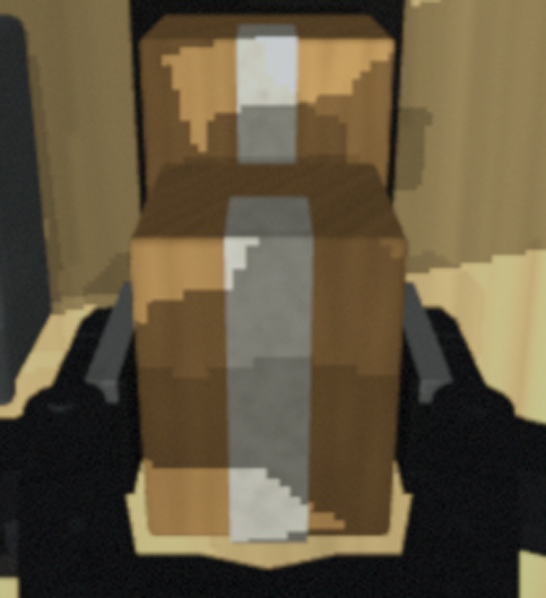

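View pics/side20a.png

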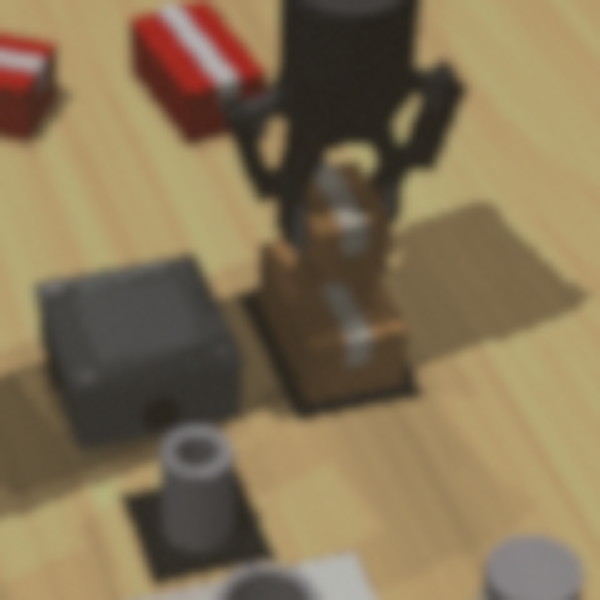

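View pics/scene20a.png

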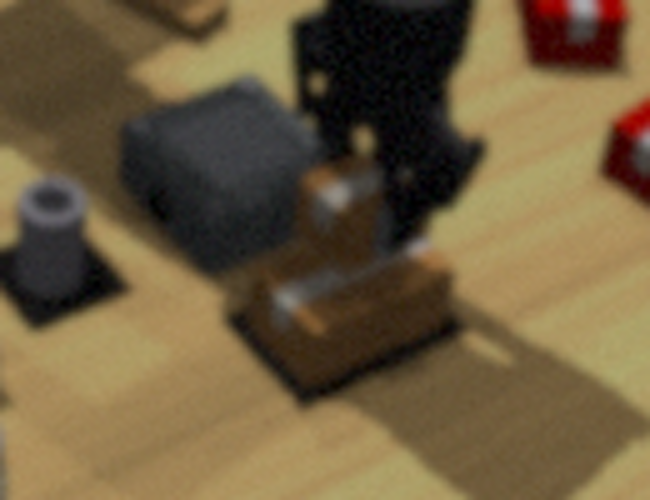

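```bash
python3 - <<'E'
from fw import *
T=np.load('pics/w20.npy'); C=lambda p:cvt(p,2.6,(220,140)); cy=T[1,3]+81
for n,z,w,pp in (('large',48,60,[(140,39),(395,39)]),('smallbot',74.7,45,[(162,163),(378,163)]),('smalltop',114.7,45,[(132,238),(406,238)])):
    a,b=[at('wrist',C(p),z,T) for p in pp]; m=(a+b)/2; k=np.hypot(*(b-a)[:2]); print(n,m,k,'scaled y',cy+(m[1]-cy)*w/k)
C=lambda p:cvt(p,5,(280,110))
for n,z,pp in (('largetopnear',48,[(308,345),(408,327)]),('smallbotnear',74.7,[(315,284),(385,284)]),('smalltop',114.7,[(305,222),(385,209)])):
    a,b=[at('side',C(p),z) for p in pp]; print(n,a,b,(a+b)/2)
E
```

```text
large [586.2006231  232.75115301  48.        ] 59.26098612365905 scaled y 232.40162173459262
smallbot [586.3587007  211.19581291  74.7       ] 44.93651665815742 scaled y 211.12576390729083
smalltop [586.05350168 211.89310697 114.7       ] 43.28279186126276 scaled y 209.9535683105281
largetopnear [556.26466957 135.83532533  48.        ] [617.21109009 133.38176915  48.        ] [586.73787983 134.60854724  48.        ]
smallbotnear [566.79393918 156.5022677   74.7       ] [605.3592467  144.50888493  74.7       ] [586.07659294 150.50557632  74.7       ]
smalltop [562.19981049 164.98056698 114.7       ] [609.6434381  162.65628711 114.7       ] [585.92162429 163.81842704 114.7       ]
```

arm_command(dp=[[0.12,0,0.8],[0,0,0.8],[0,0,0.8],[0,0,0],[0,0,0]], angular=[[0,0,0],[0,0,0],[0,0,0],[0,0,0],[0,0,0]])

```text
time_s: 28.62
ee_pos: [584.9, 181.1, 58.1]
tool_rot: [-3.141, 0.0, 1.557]
ft_force: [0.2, -0.2, -0.8]
opening: 0.52
```

```bash
python3 w.py w21;  python3 - <<'E'
from h import *
crop('pics/w21.png','pics/w21a.png',220,140,430,370,2.6)
E
```

```text
[584.9 181.1  58.1] [-3.1412  0.      1.5571] 0.520489697878914 28.625
```

View pics/w21a.png

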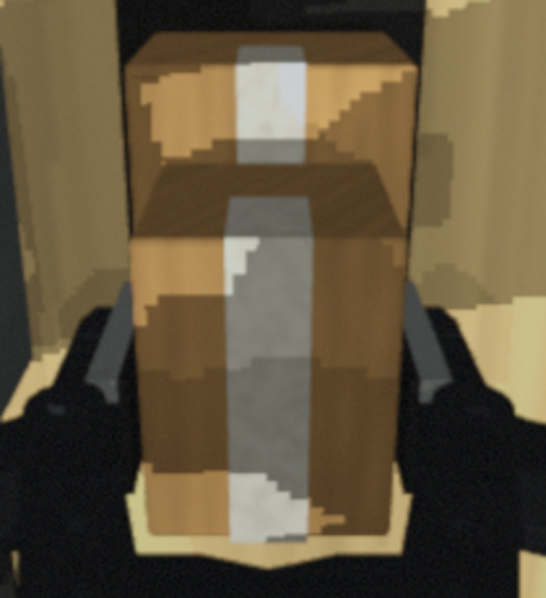

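```bash
python3 - <<'E'
from fw import *
T=np.load('pics/w21.npy'); C=lambda p:cvt(p,2.6,(220,140)); cy=T[1,3]+81
for n,z,w,pp in (('large',48,60,[(126,66),(417,66)]),('smallbot',49.5,45,[(162,163),(378,163)])):
    a,b=[at('wrist',C(p),z,T) for p in pp]; m=(a+b)/2; k=np.hypot(*(b-a)[:2]); print(n,m,k,'scaled y',cy+(m[1]-cy)*w/k)
E
```

```text
large [586.11220763 232.56365426  48.        ] 58.67067443158321 scaled y 231.89535681891599
smallbot [585.52375015 212.47238349  49.5       ] 44.9363252008984 scaled y 212.40211864351116
```

arm_command(dp=[[0,0,0.15],[0,0,0]], angular=[[0,0,0],[0,0,0]])

```text
time_s: 28.92
ee_pos: [584.9, 181.1, 56.7]
tool_rot: [-3.141, -0.0, 1.557]
ft_force: [0.0, 0.1, 0.0]
opening: 0.522
```

arm_command(dp=[[0,0.03,0.1],[0,0,0]], angular=[[0,0,0],[0,0,0]])

```text
time_s: 29.18
ee_pos: [585.3, 181.1, 56.5]
tool_rot: [3.142, -0.0, 1.557]
ft_force: [-2.1, 0.2, 3.7]
opening: 0.525
```

Contact is made (+3.7 N), so I'll release and retreat straight up.

arm_command(dp=[[0,0,0],[0,0,0],[0,0,0],[0,0,0],[0,0,-3.0],[0,0,-5.0],[0,0,-5.0],[0,0,-2]], angular=[[0,0,0],[0,0,0],[0,0,0],[0,0,0],[0,0,0],[0,0,0],[0,0,0],[0,0,0]], claw=1.0)

```text
time_s: 30.18
ee_pos: [586.8, 181.4, 210.6]
tool_rot: [3.134, -0.002, 1.557]
ft_force: [-0.1, 0.7, 0.7]
opening: 0.998
```

arm_command(dp=[[-5,-3,0],[-5,-3,0],[-5,-3,0],[0,0,0],[0,0,0]], angular=[[0,0,0],[0,0,0],[0,0,0],[0,0,0],[0,0,0]])

```text
time_s: 30.8
ee_pos: [493.6, 32.5, 206.1]
tool_rot: [3.14, -0.001, 1.557]
ft_force: [-0.3, 1.0, -0.4]
opening: 0.998
```

```bash
python3 w.py w22;  python3 - <<'E'
from h import *
crop('pics/w22.png','pics/w22a.png',220,0,480,180,3)
im=viewer.get_image('side'); cv2.imwrite('pics/side22.png',im[:,:,::-1]); crop('pics/side22.png','pics/side22a.png',270,110,410,270,3.7)
im=viewer.get_image('scene'); cv2.imwrite('pics/scene22.png',im[:,:,::-1]); crop('pics/scene22.png','pics/scene22a.png',250,130,440,270,4)
E
```

```text
[493.6  32.5 206.1] [ 3.1404e+00 -7.0000e-04  1.5565e+00] 0.9983388409662107 30.8
```

View pics/w22.png

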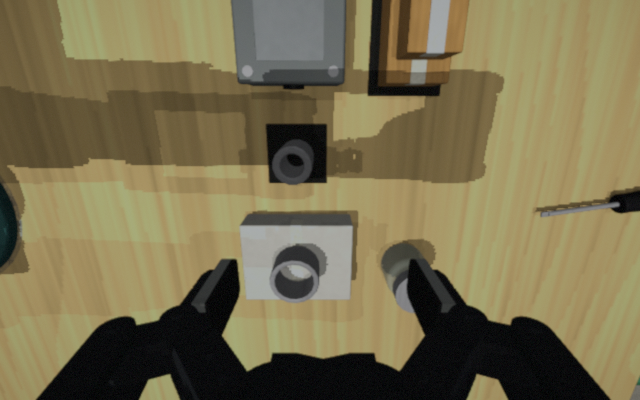

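View pics/side22a.png

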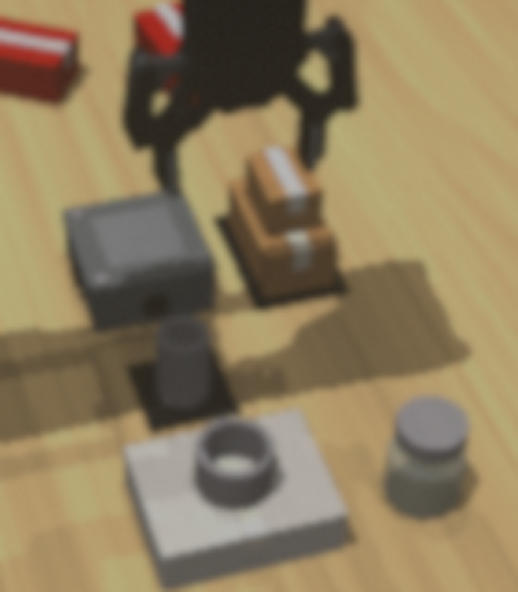

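View pics/scene22a.png

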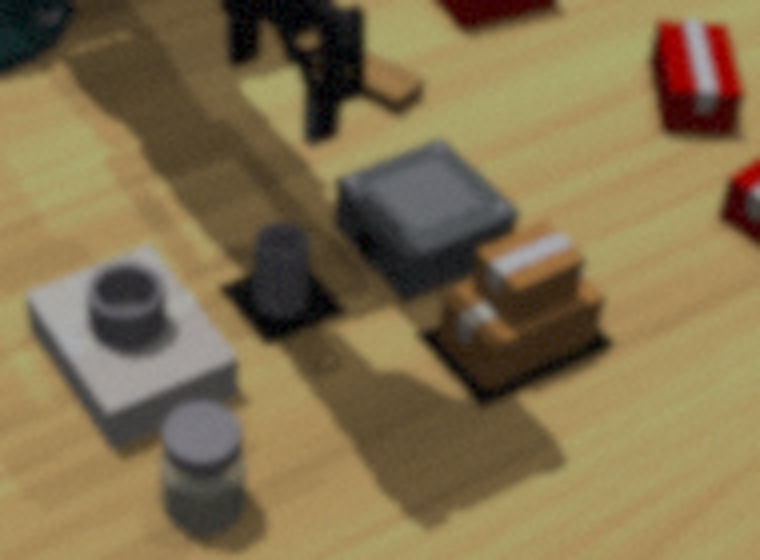

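View pics/w22a.png

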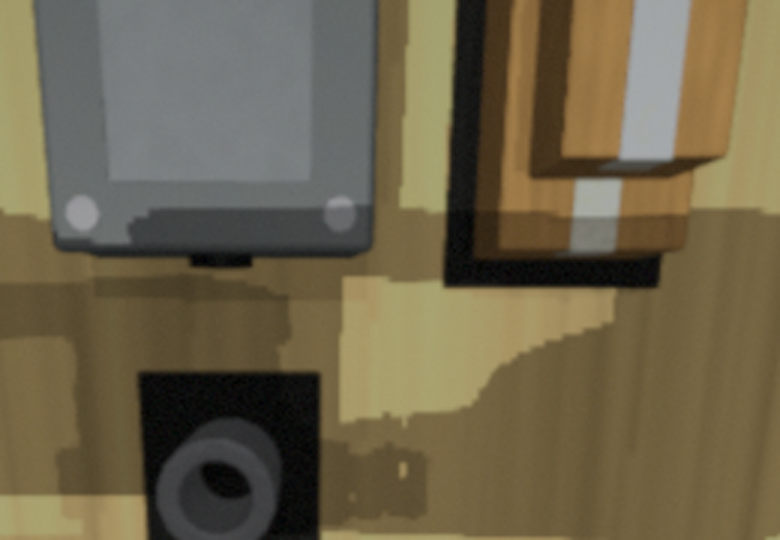

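```bash
python3 - <<'E'
from fw import *
T=np.load('pics/w22.npy'); C=lambda p:cvt(p,3,(220,0))
for n,z,pp in (('pad near',3,[(445,286),(659,287)]),('large top near',48,[(498,249),(689,247)]),('small bot near',48,[(531,174),(695,172)]),('small top near',88,[(562,158),(727,156)])):
    a,b=[at('wrist',C(p),z,T) for p in pp]; print(n,((a+b)/2).round(1),np.hypot(*(b-a)[:2]).round(1))
p=fitw(T,(35,35),3,C([(150,548),(139,373),(320,373),(319,548)]),[464,59,0],'padb')
print('sleeve',at('wrist',C((217,499)),63,T))
a=proj('side',[[593.5,-86,75]]); print('jar lid now in side px',(a-[270,110]+.5)*3.7)
s=env.state(); print(s['time_s'],s['ft_force'],s['ee_pos'])
E
```

```text
pad near [584.4 123.3   3. ] 78.9
large top near [585.  133.3  48. ] 60.4
small bot near [589.2 154.7  48. ] 50.6
small top near [584.6 152.9  88. ] 43.9
padb [ 4.63693e+02  6.00060e+01 -1.50000e-02] rms 0.68
sleeve [463.58969017  57.77685142  63.        ]
jar lid now in side px [[427.49723145 423.87409895]]
30.95 [-0.07406572 -0.76035856 -0.48408796] [493.88612986  33.28680726 205.79827853]
```

```bash
python3 -c "
from plant import env
print(env.sign_off())"
```

```text
the job is handed in; nothing more can be done
None
```

The order is laid out as asked and handed in at about 31 s of the 112 s allowed. I placed the sleeve, collar, large carton and small carton in that order. The jar and the red cartons were left alone.

Results from the last wrist-camera checks, good to about 2 mm:

| Part | Where it stands | Check |
|---|---|---|
| Sleeve | upright on the pad between the two | about 0.3 mm off in x, 1–2 mm off in y |
| Collar | flat on the white carton's top | within about 0.5 mm of centre |
| Large carton | on the pad behind the junction box, long sides along the pad's | 10 mm margin at each end, x centred within about 0.6 mm |
| Small carton | on the large one, same direction | 19.5–21 mm end margins against 20 mm ideal, x within about 0.5 mm |

**Readings that disagreed:**
- The last sleeve reading gave −2.2 mm in y, while the one just after release gave −0.9 mm. The sleeve rim was cut off at the crop edge in the last one.
- One side-camera reading of the small carton's edges was too blurred to use, and so was one corner in the last wrist picture.
- The wrist camera measured known widths about 2–3% short. I corrected for that on the placings where it mattered.

At hand-in the arm stood clear, with the gripper open and the force reading near zero. The highest force I saw at the end of a move was about 17 N, when the collar touched down.

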